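# Pack the stamp dies in their drum and lock its cover with the quarter-turn stud

### The arm

A 6-joint arm with a two-finger parallel gripper is mounted at the origin on the work surface. World frame = base frame: x ahead of the robot, y to its left, z up, the work surface at z = 0. Lengths are in m, angles in degrees, forces in N, time in s.
With the tool pointing down it reaches from about 0.3 to 0.75 m from the base axis. Payload 8.5 kg.
Tool frame: the origin (TCP) lies at the very end of the fingers, on their centre line; the grasp point (between the pads) lies 19 mm behind it (env.grip_point_offset is the distance from the TCP to the grasp point, in m); z points along the fingers, y is the direction in which the jaws open and shut (so a half turn about z gives the same grasp; the last joint's range is limited). The gripper opens to 85 mm and grips with 20 to 120 N. Pads are 22 mm wide; open, the fingers measure 114 mm over their backs; the gripper's body (76 mm by 85 mm) begins 54 mm behind the grasp point. The pads swing forward as they close: fully open they stand 13 mm farther back than shut.
Start: joints at [64.67, 21.807, 74.336, -0, 83.858, -12.336], TCP at [0.124, 0.536, 0.231] pointing down, gripper open.
Joint ranges: [-178.18, 178.18], [-50.72, 133.34], [12.68, 142.11], [-81.47, 261.47], [9.98, 163.14], [-165.26, 165.26]. Speed limits (degrees/s): [136.94, 136.94, 180, 180, 180, 180].

### API

Orientations are given as a 3x3 rotation matrix whose columns are the frame's x, y, z axes.
In Python, from rig import env gives the robot as it stands.
- The arm moves only by the tool move_arm, never from a script. Its argument "moves" is a list of rows, each a list of 4 numbers: the shift along the tool's x, y, z in mm, then the turn about the tool's z in rad. In form: [[tx, ty, tz, spin], ...]. A call has 1 to 20 rows; each row is the pose to reach, as a shift and turn from the pose commanded when the call began, along the tool's axes at that moment; what a row does not reach only later rows make up. A row lasts 1/10 s, in which the tool goes at most 50 mm and 8.59 degrees, less where a joint would pass 70% of its speed; a pose out of reach is approached as far as the arm can. A call with a gripper value outside its range is refused whole. "grip" is the closure, from 0 (fully open) to 1 (shut), set as the call begins (left out, the last holds). The fingers move at their own pace and stop on an object; "grip_force" is the grip in N (left out, the last holds). Time passes only in rows, so rows that repeat a pose let the fingers close. It gives the time, the measured TCP pose, the force and the opening at its end, in the units of the state.
- env.observe(): the state, without advancing time (a new reading comes with each control period).
- env.get_image(name): name is "side" or "top"; returns the picture (400x640x3 uint8, red, green, blue); there is no depth.
- env.get_calibration(name): a dict with "fovy" (degrees; the focal length in pixels is half the picture's height over the tangent of half this angle, whatever the lens; pixels are square), "cx", "cy" (the principal point, pixels), "extrinsics" (4x4, takes a point from world to camera coordinates). Camera axes: x right, y up, looking along -z (the intrinsics and any distortion apply to the point x, -y, -z); pixel columns grow to the right and rows downward; lengths in m; the calibration is good to about 2 mm. A picture is of the moment at which its call begins. get_calibration takes no time and is no camera call.
- env.close_job(): hands the job in, once; it reports no verdict.
Trained networks look in the newest picture that a camera, given by its name, has taken for a name from the list of things; names that differ only in an ending like _2 or _b are one class to them, and where a whole thing is asked for, a point or a joint stands for the part that bears it (a point fixed in the world has none). Each returns a list of dicts, best first, with "conf" (0 to 1); they miss things now and then, are a little off and sometimes report something else, mostly with a low value. They report only what shows in the picture. A call takes as long as a camera call.
- env.silhouettes(camera, name): "region" (400x640 bool, what is visible of it) and "point" ([row, column] in pixels, amid what is visible of it).
- env.tip_of(camera, name): "point" ([row, column] in pixels: a listed point, or the origin of a listed thing).
The state is a dict: "time_s": time; "q": joint angles; "qvel": joint speeds; "joint_efforts": joint torques, N m; "position": TCP position; "tool_rot": TCP orientation; "ft_force": force on the tool from outside, world axes, zero at the start; "wrist_torque": the same for the moment, N m; "grip_width": finger opening in m.
Only numpy, scipy, OpenCV 4.12 (cv2) and the standard library are available. Lean on these libraries where they do the work, as an engineer would, in place of code of your own. Each camera call takes 0.05 s, during which the arm holds its last target.

### The job

Refill the die caddy for carrying: free the red-winged stud of its locked cover (push it in, turn it counter-clockwise to its end, let it spring out), swing the clear cover well aside, and stand every brass stamp die on the bench, shank up, on the floor of the round drum (a full set fits only as one in the middle and six round it, all upright). Then swing the cover back over the drum to its stop, push the stud in and turn it clockwise as far as it goes, so that it locks and stays in when you let go. Leave the other things on the bench where they are.

Things in the scene. Friction and masses are not known exactly. Their poses are not given: they have to be found in the camera images.
- caddy: the fixed die caddy: plywood board 140 (x) x 235 (y) x 10 mm thick, yaw varies by up to 15 degrees. Origin: centre of the board's underside; z up. In this frame a dark steel drum stands at (0, 0), a 26 mm diameter aluminium pivot post (75 mm high) at (0, +88 mm) and a 34 x 41 mm lug post with a slotted steel top (69 mm high) at (0, -88 mm)
- drum_floor (a point): centre of the drum's cork floor, 10 mm above the bench. The drum is an open ring: inner radius 59 mm, wall 4 mm thick and 26 mm high (rim 36 mm above the bench)
- cover (a joint): swing cover, turns level about the pivot post's axis. rad; 0 = closed against its stop, over the drum and the lug; grows counter-clockwise seen from above as it opens (first away from the robot); starts closed and locked; opens to 2.7, and from about 2 on it is clear of hands over the drum. Slightly stiff (0.12 N m), stays where left. 6 mm thick, underside 75 mm above the bench, 7 mm over the tops of packed dies
- cover_pivot (a point): on the pivot's vertical axis at the cover's top face, 81 mm above the bench. From here the cover is a 34 mm wide aluminium bar, with a clear disc of radius 58 mm centred 88 mm from the axis and the stud 176 mm from the axis
- cover_knob (a point): a point in the black knob by which the cover is swung, 105 mm above the bench: an upright cylinder 16 mm in diameter, 36 mm high (81 to 117 mm above the bench), at the centre of the clear disc, 88 mm from the pivot axis
- stud_press (a joint): push of the sprung stud at the cover's free end, m: 0 = out, 0.013 = bottomed; spring 3 N to 9 N. Cover closed, its cross bar passes the lug's slot and can turn under the slotted top from 0.011 on. Turned to 1.5 and let go, it springs back to 0.0085, into a pocket that stops it turning (the start). Cover open, or turned before pushing: goes in 1 to 2 mm
- stud_turn (a joint): turn of the stud's head, rad: 0 = free, where the bar lines up with the slot and springs out; grows clockwise seen from above to the end stop at 1.5 = locked; starts at 1.42 to 1.5. Light to turn (0.03 N m). It stays pushed in when left part-turned under the lug's top
- stud_wing (a point): point in the stud's red wing, 117 mm above the bench when out. The wing: an upright slab 34 mm long (point x), 10 mm thick (point y), 28 mm high, from 19 mm below to 9 mm above this point, on a steel disc of radius 17 mm. At turn 0 with the cover closed its length lies along the caddy's x; it turns with the head
- die1: stamp die: brass body 36 mm in diameter and 28 mm high (foot bevelled 3 mm wide, 5 mm high), on it a steel shank 14 mm in diameter and 30 mm high, to be gripped from above; 58 mm high in all, 0.12 to 0.22 kg. Origin: centre of its underside; z along the shank. 5 to 7 of the seven are present
- die2: stamp die: brass body 36 mm in diameter and 28 mm high (foot bevelled 3 mm wide, 5 mm high), on it a steel shank 14 mm in diameter and 30 mm high, to be gripped from above; 58 mm high in all, 0.12 to 0.22 kg. Origin: centre of its underside; z along the shank. 5 to 7 of the seven are present
- die3: stamp die: brass body 36 mm in diameter and 28 mm high (foot bevelled 3 mm wide, 5 mm high), on it a steel shank 14 mm in diameter and 30 mm high, to be gripped from above; 58 mm high in all, 0.12 to 0.22 kg. Origin: centre of its underside; z along the shank. 5 to 7 of the seven are present
- die4: stamp die: brass body 36 mm in diameter and 28 mm high (foot bevelled 3 mm wide, 5 mm high), on it a steel shank 14 mm in diameter and 30 mm high, to be gripped from above; 58 mm high in all, 0.12 to 0.22 kg. Origin: centre of its underside; z along the shank. 5 to 7 of the seven are present
- die5: stamp die: brass body 36 mm in diameter and 28 mm high (foot bevelled 3 mm wide, 5 mm high), on it a steel shank 14 mm in diameter and 30 mm high, to be gripped from above; 58 mm high in all, 0.12 to 0.22 kg. Origin: centre of its underside; z along the shank. 5 to 7 of the seven are present
- die6: stamp die: brass body 36 mm in diameter and 28 mm high (foot bevelled 3 mm wide, 5 mm high), on it a steel shank 14 mm in diameter and 30 mm high, to be gripped from above; 58 mm high in all, 0.12 to 0.22 kg. Origin: centre of its underside; z along the shank. 5 to 7 of the seven are present
- die7: stamp die: brass body 36 mm in diameter and 28 mm high (foot bevelled 3 mm wide, 5 mm high), on it a steel shank 14 mm in diameter and 30 mm high, to be gripped from above; 58 mm high in all, 0.12 to 0.22 kg. Origin: centre of its underside; z along the shank. 5 to 7 of the seven are present
- spool: blue thread spool 38 mm in diameter, 28 mm high, a bystander among the dies; origin: centre of its underside
- wax: yellow wax block 42 x 30 x 22 mm, a bystander among the dies; origin: centre of its underside
- glue_tin: white and green tin, 72 mm in diameter, 100 mm high, a bystander right of the dies; origin: centre of its underside
- dye_jar: amber jar with a black cap, 60 mm in diameter, 85 mm high, a bystander right of the dies; origin: centre of its underside
- mallet: wooden mallet, 240 mm long, under 50 mm high, a bystander lying left of the caddy
- slicker: wooden slicker 120 x 35 x 18 mm, a bystander lying beyond the caddy; origin: centre of its underside

How it is judged (in metres and radians):
On the way, in this order (a step that is already met when the one before it is completed fails the run):
1. the stud is sprung out and the cover swung aside (value of joint stud_press below 0.004 m and value of joint cover above 1.2 rad), for 0.2 s.
2. every die stands upright on the drum's floor (horizontal distance between each of die1, die2, die3, die4, die5, die6, die7 and drum_floor below 0.046 m and z of each of die1, die2, die3, die4, die5, die6, die7 in the frame of drum_floor below 0.005 m and angle between each of die1, die2, die3, die4, die5, die6, die7's own z axis and vertical below 0.12 rad), for 0.2 s.
3. the cover is closed against its stop (value of joint cover below 0.04 rad), for 0.2 s.
4. the stud is pushed in, turned and sprung back into its pocket (value of joint stud_turn above 1.15 rad and value of joint stud_press between 0.007 and 0.0102 m), for 0.2 s.
At the end, for the whole second after the job is handed in: Every die present stands at rest on the drum's floor (foot within 5 mm of it, centre within 46 mm of the drum's centre, tilt under 0.12 rad), the cover is closed (under 0.04 rad), and the stud is locked: turned past 1.15 rad and held in, sprung back to between 7.0 and 10.2 mm (all of step 2 and all of step 4 and value of joint cover below 0.04 rad and linear speed of each of die1, die2, die3, die4, die5, die6, die7 below 0.03 m/s); the robot touches nothing.
It fails at once if one of the other things on the bench (spool, wax, tin, jar, mallet, slicker) is moved by more than 5 cm (distance of any of spool, wax, glue_tin, dye_jar, mallet, slicker from where it was at the start of the episode above 0.05 m).
Of die1, die2, die3, die4, die5, die6, die7 only 5 to 7 are there at a start; the rules pass over those that are not, and their reading is None.
At some moment in a run one of die1, die2, die3, die4, die5, die6, die7 may be knocked a few centimetres aside while the robot is not near it.
Once in a run the grip may slacken for a moment while it holds something.
It also fails if it takes over 210 s, if anything falls off the work surface, if the arm or the gripper's body presses on something with over 40 N, if the wrist force passes 120 N, or if a joint passes its speed limit or range.

## Working session

There is one attempt and no reset: what is moved stays moved. The work goes in short steps, Python scripts to look and compute and a tool call to move; the robot and the scene stay as the last step left them, time stands still between calls to the robot, and variables do not carry over. Pictures are saved under pics/ and viewed, and the job is handed in when it is done.

Besides the shell and the picture viewer there is one more tool, called after ">>>" as name(argument=value, ...), one argument or row to a line, values as JSON. move_arm: Moves the arm, as the interface text tells. Its arguments: {"type":"object","properties":{"moves":{"type":"array"},"grip":{"type":"number"},"grip_force":{"type":"number"}},"required":["moves"]}

```bash
ls; mkdir -p pics
cat > s0.py <<'E'
from rig import env
import cv2,numpy as np
for c in("side","top"):
    cv2.imwrite(f"pics/{c}0.png",env.get_image(c)[:,:,::-1]); k=env.get_calibration(c); print(c,k)
s=env.observe();print({a:np.round(b,4).tolist() if not isinstance(b,float) else b for a,b in s.items()})
print(env.grip_point_offset)
E
python3 s0.py
```

```text
pics
side {'fovy': 53.74544303148528, 'cx': 323.8817253558633, 'cy': 202.5970346015031, 'extrinsics': array([[ 0.99896475, -0.04434547,  0.01014396, -0.53530654],
       [ 0.01458855,  0.52350483,  0.8518978 , -0.07868401],
       [-0.04308822, -0.85086789,  0.52360981, -1.10368836],
       [ 0.        ,  0.        ,  0.        ,  1.        ]])}
top {'fovy': 54.33552821836276, 'cx': 318.00133576367654, 'cy': 193.61737990426107, 'extrinsics': array([[ 0.00917947, -0.99930219,  0.03620584, -0.07025634],
       [ 0.99548781,  0.01255217,  0.09405561, -0.56871942],
       [-0.09444444,  0.0351791 ,  0.99490838, -1.0155475 ],
       [ 0.        ,  0.        ,  0.        ,  1.        ]])}
{'time_s': 0.1, 'q': [64.6702, 21.8372, 74.3768, 0.0006, 83.8578, -12.3357], 'qvel': [-0.1078, 0.0269, -0.1552, 0.0247, -0.0698, 0.0524], 'joint_efforts': [0.0033, -44.9225, -23.1656, -0.0001, 0.0036, 0.0], 'position': [0.1236, 0.5357, 0.2308], 'tool_rot': [[-0.9744, 0.2249, -0.0005], [0.2249, 0.9744, -0.0011], [0.0003, -0.0012, -1.0]], 'ft_force': [0.2415, -0.55, -0.2399], 'wrist_torque': [0.0488, -0.0536, -0.0075], 'grip_width': 0.08535216782370258}
0.0187
```

View pics/side0.png

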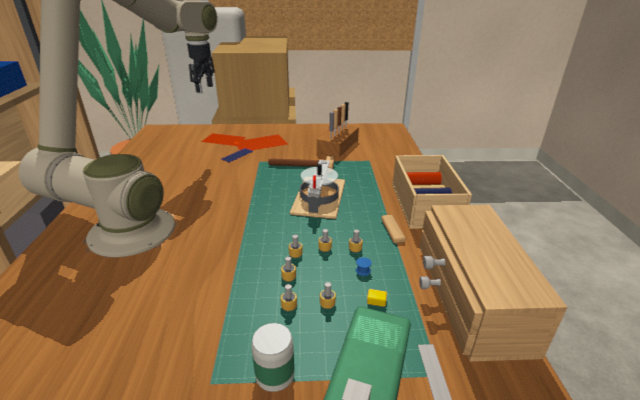

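View pics/top0.png

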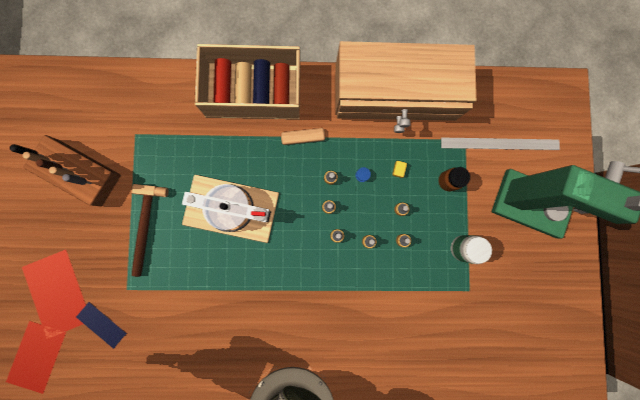

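```bash
cat > h.py <<'E'
from rig import env
import cv2,numpy as np
from scipy.optimize import least_squares
def cal(c):
    k=env.get_calibration(c); f=200/np.tan(np.radians(k["fovy"])/2); return f,k["cx"],k["cy"],k["extrinsics"]
def proj(c,P):
    f,cx,cy,E=cal(c); q=E[:3,:3]@np.asarray(P,float)+E[:3,3]
    return np.array([cy-f*q[1]/-q[2],cx+f*q[0]/-q[2]])
def ray(c,p):
    f,cx,cy,E=cal(c); d=np.array([(p[1]-cx)/f,-(p[0]-cy)/f,-1]); R=E[:3,:3]
    return -R.T@E[:3,3],R.T@d
def onz(c,p,z):
    o,d=ray(c,p); return o+d*(z-o[2])/d[2]
def tri(ps,pt):
    r=lambda X:np.r_[proj("side",X)-ps,proj("top",X)-pt]
    s=least_squares(r,onz("top",pt,.05)); return s.x,np.sqrt(s.cost/2)
def snap(tag):
    for c in("side","top"):
        cv2.imwrite(f"pics/{c}{tag}.png",env.get_image(c)[:,:,::-1])
def crop(c,tag,cen,w=80,h=60,k=8):
    im=env.get_image(c)[:,:,::-1]; r,q=map(int,cen); r=max(r,h//2);q=max(q,w//2)
    cv2.imwrite(f"pics/{tag}.png",cv2.resize(im[r-h//2:r+h//2,q-w//2:q+w//2],None,fx=k,fy=k,interpolation=cv2.INTER_CUBIC))
E
cat > s1.py <<'E'
from h import *
for n,z in[("cover_pivot",.081),("cover_knob",.105),("stud_wing",.1085),("die1",0),("drum_floor",.01),("caddy",0),("spool",0),("wax",0),("glue_tin",0),("dye_jar",0),("slicker",0),("mallet",0)]:
    a=env.tip_of("side",n);b=env.tip_of("top",n)
    for x in b: print(n,"top",round(x["conf"],2),np.round(x["point"],1),np.round(onz("top",x["point"],z),4)[:2])
    for x in a: print(n,"side",round(x["conf"],2),np.round(x["point"],1),np.round(onz("side",x["point"],z),4)[:2])
    if n[:3]!="die" and a and b: X,e=tri(a[0]["point"],b[0]["point"]);print("   tri",np.round(X,4),round(e,2))
print(env.observe()["time_s"])
E
python3 s1.py
```

```text
cover_pivot top 0.81 [195.5 190.8] [0.5557 0.2573]
cover_pivot side 0.57 [167.6 321.3] [0.5364 0.2187]
   tri [0.5504 0.2634 0.0595] 2.28
cover_knob top 0.76 [203.5 223.8] [0.5349 0.1696]
cover_knob side 0.67 [169.3 318.5] [0.5254 0.1593]
cover_knob side 0.47 [270.2 359.1] [ 0.5942 -0.304 ]
   tri [0.5316 0.1706 0.0996] 1.2
stud_wing top 0.49 [215.3 257.8] [0.5067 0.0855]
stud_wing side 0.57 [179. 312.] [0.5043 0.0905]
   tri [0.5056 0.0852 0.1114] 0.33
die1 top 0.69 [239.  402.3] [ 0.45   -0.2975]
die1 top 0.69 [178.2 329.5] [ 0.6153 -0.0965]
die1 top 0.67 [237.1 367.1] [ 0.4544 -0.2005]
die1 top 0.6 [210.4 398.9] [ 0.5284 -0.2889]
die1 top 0.55 [205.2 327.2] [ 0.5405 -0.0906]
die1 top 0.41 [233.4 335.2] [ 0.4637 -0.113 ]
die1 top 0.22 [197.5 191.1] [0.5572 0.2797]
die1 side 0.88 [305.2 290.7] [ 0.4494 -0.2952]
die1 side 0.85 [303.  327.5] [ 0.531  -0.2914]
die1 side 0.81 [275.7 288.7] [ 0.442  -0.1993]
die1 side 0.67 [296.9 376.1] [ 0.6423 -0.2766]
die1 side 0.63 [254.9 295.4] [ 0.4568 -0.1208]
die1 side 0.53 [246.  353.9] [ 0.6123 -0.0884]
die1 side 0.48 [165.5 322.5] [0.5484 0.39
[... 524 characters left out ...]
[194.1 318.7] [0.5273 0.1885]
   tri [ 0.6219 -0.1819  0.0028] 0.03
wax top 0.5 [170.5 401.1] [ 0.6398 -0.2963]
wax side 0.85 [298.8 376.7] [ 0.6427 -0.2825]
   tri [ 0.6392 -0.2935  0.0112] 0.28
glue_tin side 0.92 [372.3 274.7] [ 0.4244 -0.4609]
dye_jar top 0.97 [181.6 449. ] [ 0.6104 -0.4308]
dye_jar side 0.61 [276.  285.9] [ 0.4353 -0.2001]
   tri [ 0.5014 -0.3698  0.1545] 23.63
slicker top 0.9 [138.2 299.5] [ 0.7264 -0.0121]
slicker top 0.7 [205.5 225.4] [0.5365 0.1866]
slicker side 0.82 [234.3 394.3] [ 0.7309 -0.0391]
   tri [ 0.7348 -0.0121 -0.0206] 0.88
mallet top 0.7 [229.6 144.2] [0.4692 0.4007]
mallet side 0.63 [165.8 301.6] [0.4709 0.3976]
   tri [ 0.4698  0.4016 -0.002 ] 0.17
1.3
```

Run:
```python
from h import *
crop("top","z1",(207,231),100,75)
crop("side","z2",(188,320),80,60,10)
crop("top","z3",(208,368),100,100,6)
```

```text
(no output)
```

View pics/z1.png

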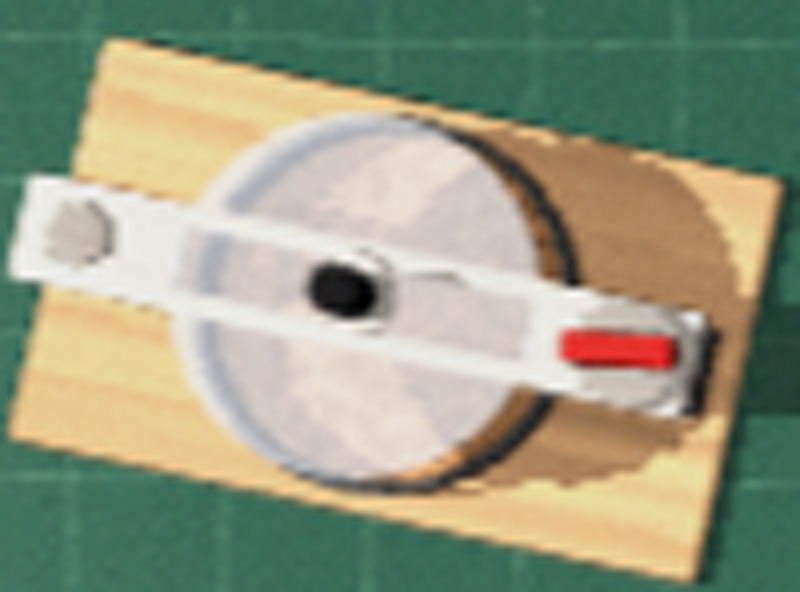

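View pics/z2.png

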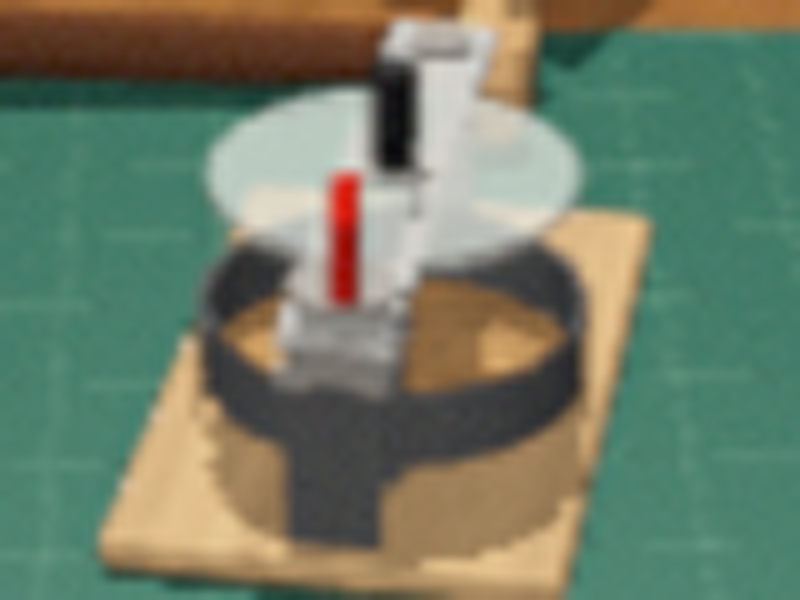

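View pics/z3.png

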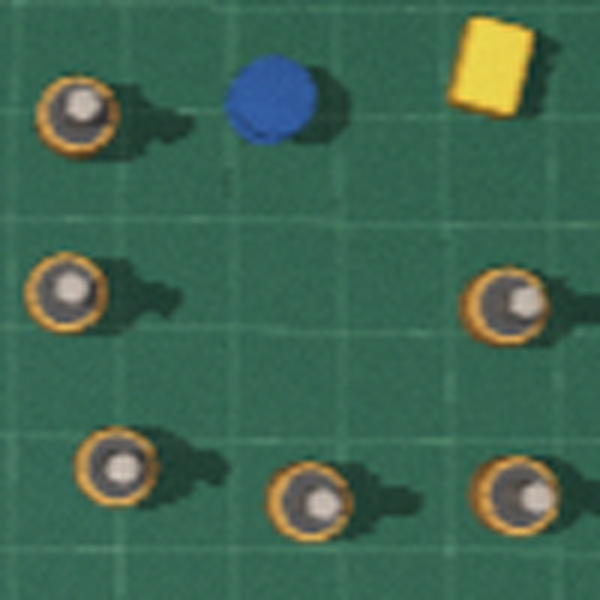

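```bash
cat > s2.py <<'E'
from h import *
def o(u,v,r0,c0,k): return np.array([r0+(v+.5)/k-.5,c0+(u+.5)/k-.5])
C=np.array([onz("top",o(*p,170,181,8),.01) for p in[(107,40),(783,180),(695,582),(8,435)]])[:,:2]
print(C, C.mean(0)); 
for i in range(4): d=C[(i+1)%4]-C[i];print(np.linalg.norm(d),np.degrees(np.arctan2(d[1],d[0])))
for n,p,z in[("pivot",(78,235),.082),("knobtop",(338,292),.117),("wingtop",(618,347),.1175)]: print(n,onz("top",o(*p,170,181,8),z))
for p in[(82,104),(73,288),(122,467),(322,503),(539,497),(526,301)]: print("die",np.round(onz("top",o(*p,158,318,6),.058),4))
S=lambda u,v:o(u,v,158,280,10)
for n,p,z in[("knobtop",(396,65),.117),("wingtop",(345,178),.1175)]: print(n,onz("side",S(*p),z))
E
python3 s2.py
```

```text
[[0.61872084 0.27167742]
 [0.57405387 0.04284934]
 [0.43835908 0.06970992]
 [0.48522614 0.29920333]] [0.52908998 0.17086001]
0.23314679318523138 -101.04518337551328
0.1383277483864781 168.80313399648605
0.23423011725369333 78.45778827910397
0.13630300847999588 -11.650807384781352
pivot [0.5469058  0.25788926 0.082     ]
knobtop [0.52785534 0.16929388 0.117     ]
wingtop [0.51211438 0.08456465 0.1175    ]
die [ 0.6162 -0.0972  0.058 ]
die [ 0.5358 -0.0938  0.058 ]
die [ 0.459  -0.1154  0.058 ]
die [ 0.4443 -0.2018  0.058 ]
die [ 0.4476 -0.2961  0.058 ]
die [ 0.5324 -0.2915  0.058 ]
knobtop [0.52773757 0.17107476 0.117     ]
wingtop [0.51035645 0.09597107 0.1175    ]
```

```bash
cat > g.py <<'E'
import sys
from h import *
# usage: g.py x y z yaw_x(deg): row to reach
s=env.observe();R=np.array(s["tool_rot"]);p=np.array(s["position"])
x,y,z,w=map(float,sys.argv[1:5])
t=R.T@(np.array([x,y,z])-p)*1000
yaw=np.degrees(np.arctan2(R[1,0],R[0,0]))
d=(yaw-w+180)%360-180
q1=np.degrees(np.arctan2(y,x))
print("row",np.round(t,1),round(np.radians(d),3),"yaw now",round(yaw,2),"q6 now",round(s["q"][5],1),"q6 then",round(s["q"][5]+d+q1-s["q"][0],1),"t",round(s["time_s"],1),"pos",np.round(p,4),"w",round(s["grip_width"],4),"F",np.round(s["ft_force"],1))
E
python3 g.py .5115 .0848 .19 85.5
```

```text
row [-479.3 -352.3   41.3] 1.423 yaw now 167.0 q6 now -12.3 q6 then 13.9 t 1.4 pos [0.1237 0.5359 0.2313] w 0.0855 F [-0.7  0.6  0.1]
```

>>> move_arm(
  moves=[
    [-40,-29,3,0.12],
    [-80,-59,7,0.24],
    [-120,-88,10,0.36],
    [-160,-117,14,0.47],
    [-200,-147,17,0.59],
    [-240,-176,21,0.71],
    [-280,-206,24,0.83],
    [-320,-235,28,0.95],
    [-360,-265,31,1.07],
    [-400,-294,34,1.19],
    [-440,-323,38,1.31],
    [-479,-352,41,1.423],
    [-479,-352,41,1.423],
    [-479,-352,41,1.423],
    [-479,-352,41,1.423],
    [-479,-352,41,1.423],
  ],
)

```text
time_s: 3.05
position: [0.5107, 0.0862, 0.1906]
tool_rot: [[0.077, 0.997, 0.0], [0.997, -0.077, 0.0], [0.0, 0.0, -1.0]]
ft_force: [-0.1, 0.6, 0.6]
grip_width: 0.0851
```

```bash
python3 g.py .5115 .0848 .093 85.5; python3 -c "
from h import *
snap('a');crop('side','a2',(180,315),100,75,8)"
```

```text
row [-1.3  0.9 97.6] 0.001 yaw now 85.58 q6 now 0.9 q6 then 13.9 t 3.0 pos [0.5107 0.0862 0.1906] w 0.0851 F [-0.1  0.6  0.6]
```

View pics/a2.png

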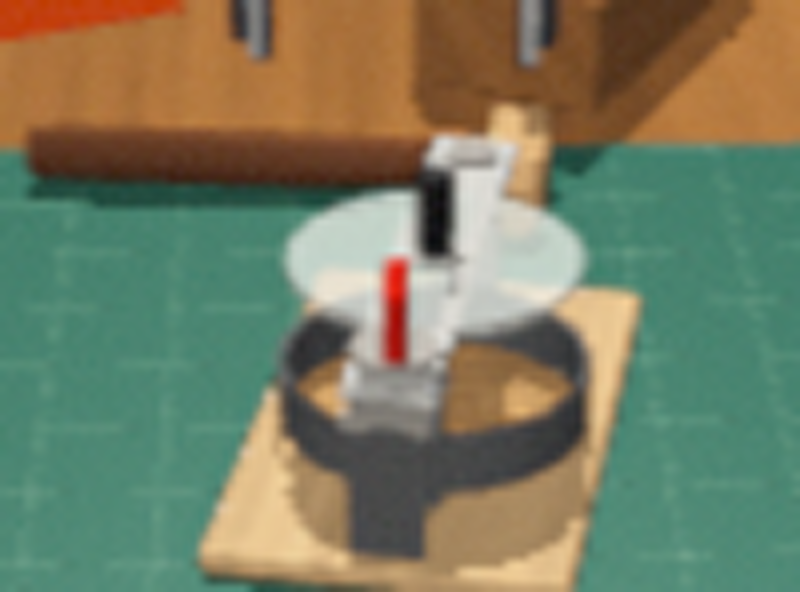

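>>> move_arm(
  moves=[
    [-1,1,25,0],
    [-1,1,50,0],
    [-1,1,75,0],
    [-1,1,90,0],
    [-1,1,97,0],
    [-1,1,97,0],
    [-1,1,97,0],
  ],
)

```text
time_s: 3.9
position: [0.5126, 0.0843, 0.0941]
tool_rot: [[0.079, 0.997, 0.001], [0.997, -0.079, -0.0], [-0.0, 0.001, -1.0]]
ft_force: [0.7, 0.3, -0.1]
grip_width: 0.0854
```

>>> move_arm(
  moves=[
    [0,0,0,0],
    [0,0,0,0],
    [0,0,0,0],
    [0,0,0,0],
    [0,0,0,0],
    [0,0,0,0],
    [0,0,0,0],
    [0,0,0,0],
  ],
  grip=1,
  grip_force=40,
)

```text
time_s: 4.7
position: [0.5121, 0.0841, 0.0935]
tool_rot: [[0.079, 0.997, -0.0], [0.997, -0.079, -0.0], [-0.0, -0.0, -1.0]]
ft_force: [-1.5, -0.0, 3.5]
grip_width: 0.0091
```

>>> move_arm(
  moves=[
    [0,0,2,0],
    [0,0,4,0],
    [0,0,5,0],
    [0,0,5,0],
    [0,0,5,0],
  ],
)

```text
time_s: 5.2
position: [0.5128, 0.084, 0.089]
tool_rot: [[0.079, 0.997, 0.002], [0.997, -0.079, -0.0], [-0.0, 0.002, -1.0]]
ft_force: [-1.0, -1.1, 7.6]
grip_width: 0.0091
```

>>> move_arm(
  moves=[
    [0,0,1,0],
    [0,0,1,0],
    [0,0,1,0],
  ],
)

```text
time_s: 5.5
position: [0.5135, 0.0839, 0.0887]
tool_rot: [[0.079, 0.997, 0.004], [0.997, -0.079, -0.001], [-0.0, 0.004, -1.0]]
ft_force: [-0.3, -1.4, 12.8]
grip_width: 0.0092
```

>>> move_arm(
  moves=[
    [0,0,0,-0.11],
    [0,0,0,-0.22],
    [0,0,0,-0.33],
    [0,0,0,-0.44],
    [0,0,0,-0.55],
    [0,0,0,-0.66],
    [0,0,0,-0.77],
    [0,0,0,-0.88],
    [0,0,0,-0.99],
    [0,0,0,-1.1],
    [0,0,0,-1.21],
    [0,0,0,-1.32],
    [0,0,0,-1.4],
    [0,0,0,-1.46],
    [0,0,0,-1.48],
    [0,0,0,-1.48],
    [0,0,0,-1.48],
  ],
)

```text
time_s: 7.2
position: [0.514, 0.0848, 0.0887]
tool_rot: [[-0.985, 0.17, 0.005], [0.17, 0.985, 0.002], [-0.005, 0.002, -1.0]]
ft_force: [3.2, 4.6, 10.3]
grip_width: 0.009
```

>>> move_arm(
  moves=[
    [0,0,-3,0],
    [0,0,-6,0],
    [0,0,-9,0],
    [0,0,-12,0],
    [0,0,-13,0],
    [0,0,-13,0],
    [0,0,-13,0],
  ],
)

```text
time_s: 7.9
position: [0.5136, 0.0849, 0.1009]
tool_rot: [[-0.985, 0.17, 0.004], [0.17, 0.985, 0.002], [-0.004, 0.002, -1.0]]
ft_force: [5.1, 5.6, 2.4]
grip_width: 0.0091
```

>>> move_arm(
  moves=[
    [0,0,0,0],
    [0,0,0,0],
    [0,0,0,0],
    [0,0,0,0],
    [0,0,-20,0],
    [0,0,-50,0],
    [0,0,-60,0],
    [0,0,-60,0],
  ],
  grip=0,
)

```text
time_s: 8.7
position: [0.5126, 0.0841, 0.1612]
tool_rot: [[-0.986, 0.169, 0.003], [0.169, 0.986, -0.0], [-0.003, 0.0, -1.0]]
ft_force: [-0.5, -0.3, 0.0]
grip_width: 0.0854
```

```bash
python3 g.py .529 .171 .16 78.6; python3 -c "
from h import *
snap('b');crop('side','b2',(180,315),100,75,8)"
```

```text
row [-1.4 88.4  1.3] 1.6 yaw now 170.27 q6 now -84.0 q6 then 29.3 t 8.7 pos [0.5126 0.0841 0.1612] w 0.0854 F [-0.5 -0.3  0. ]
```

View pics/b2.png

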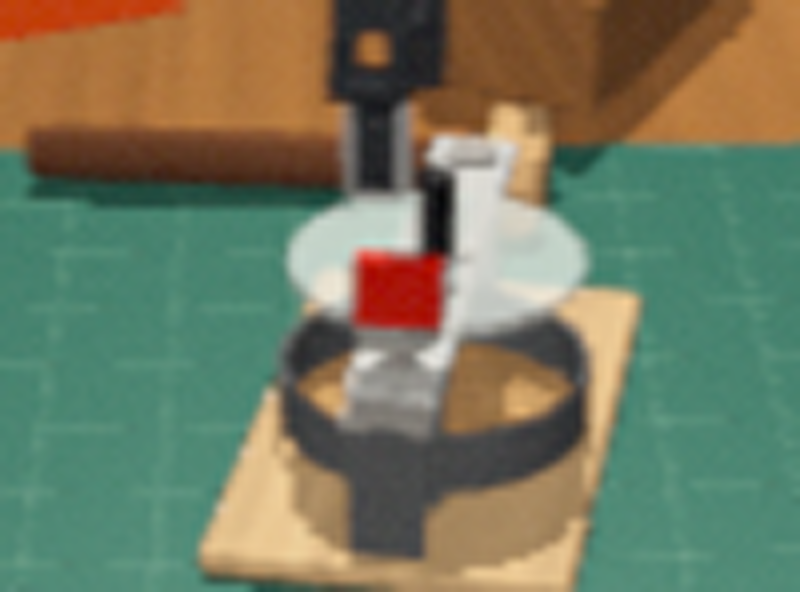

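>>> move_arm(
  moves=[
    [0,20,0,0.12],
    [0,40,0,0.24],
    [0,60,0,0.36],
    [0,75,0,0.48],
    [-1,88,0,0.6],
    [-1,88,0,0.72],
    [-1,88,0,0.84],
    [-1,88,0,0.96],
    [-1,88,0,1.08],
    [-1,88,0,1.2],
    [-1,88,0,1.32],
    [-1,88,0,1.44],
    [-1,88,0,1.55],
    [-1,88,0,1.6],
    [-1,88,0,1.6],
    [-1,88,30,1.6],
    [-1,88,60,1.6],
    [-1,88,70,1.6],
    [-1,88,70,1.6],
    [-1,88,70,1.6],
  ],
)

```text
time_s: 10.85
position: [0.5286, 0.1708, 0.0911]
tool_rot: [[0.197, 0.98, 0.001], [0.98, -0.197, 0.0], [0.0, 0.001, -1.0]]
ft_force: [0.0, -0.9, 0.7]
grip_width: 0.0859
```

>>> move_arm(
  moves=[
    [0,0,0,0],
    [0,0,0,0],
    [0,0,0,0],
    [0,0,0,0],
    [0,0,0,0],
    [0,0,0,0],
    [0,0,0,0],
  ],
  grip=1,
  grip_force=30,
)

```text
time_s: 11.55
position: [0.5282, 0.1707, 0.0906]
tool_rot: [[0.198, 0.98, 0.001], [0.98, -0.198, -0.0], [0.0, 0.001, -1.0]]
ft_force: [0.6, 0.1, 2.8]
grip_width: 0.0149
```

```bash
cat > arc.py <<'E'
import sys
from h import *
# arc.py P x y total_rad n : rows following rotation about pivot
a,n=float(sys.argv[1]),int(sys.argv[2])
P=np.array([.5466,.2571])
s=env.observe();R=np.array(s["tool_rot"]);p=np.array(s["position"])
v=p[:2]-P; print("r",np.linalg.norm(v),"ang",np.degrees(np.arctan2(v[1],v[0])),"yaw",np.degrees(np.arctan2(R[1,0],R[0,0])),"q",np.round(s["q"],1))
v=v*.088/np.linalg.norm(v) if abs(np.linalg.norm(v)-.088)<.004 else v
for i in range(1,n+1):
    t=a*i/n;c,d=np.cos(t),np.sin(t)
    q=P+np.array([c*v[0]-d*v[1],d*v[0]+c*v[1]])
    m=R.T@np.r_[q-p[:2],0]*1000
    print([round(m[0]),round(m[1]),0,round(-t,2)],end=", ")
E
python3 arc.py 1.15 14
```

```text
r 0.08836877448915254 ang -101.99966324240275 yaw 78.59917240757531 q [ 5.7 30.4 85.5 -0.  64.2 17.1]
[1, 7, 0, -0.08], [1, 14, 0, -0.16], [3, 21, 0, -0.25], [5, 28, 0, -0.33], [7, 35, 0, -0.41], [10, 42, 0, -0.49], [14, 48, 0, -0.57], [18, 54, 0, -0.66], [23, 60, 0, -0.74], [28, 65, 0, -0.82], [33, 69, 0, -0.9], [39, 74, 0, -0.99], [45, 78, 0, -1.07], [52, 81, 0, -1.15],
```

>>> move_arm(
  moves=[
    [0,7,0,-0.08],
    [1,14,0,-0.16],
    [3,21,0,-0.25],
    [5,28,0,-0.33],
    [7,35,0,-0.41],
    [10,42,0,-0.49],
    [14,48,0,-0.57],
    [18,54,0,-0.66],
    [23,60,0,-0.74],
    [28,65,0,-0.82],
    [33,69,0,-0.9],
    [39,74,0,-0.99],
    [45,78,0,-1.07],
    [52,81,0,-1.15],
    [52,81,0,-1.15],
  ],
)

```text
time_s: 13.05
position: [0.6184, 0.2064, 0.0906]
tool_rot: [[-0.815, 0.58, 0.002], [0.58, 0.815, 0.001], [-0.001, 0.002, -1.0]]
ft_force: [1.2, 1.1, 4.5]
grip_width: 0.0146
```

```bash
python3 arc.py 1.2 14
```

```text
r 0.08795105650400367 ang -35.228411889297085 yaw 144.55912073011564 q [  8.1  38.7  68.4   0.   72.8 -46.5]
[0, 8, 0, -0.09], [1, 15, 0, -0.17], [3, 22, 0, -0.26], [5, 30, 0, -0.34], [8, 37, 0, -0.43], [11, 43, 0, -0.51], [16, 50, 0, -0.6], [20, 56, 0, -0.69], [25, 61, 0, -0.77], [31, 66, 0, -0.86], [37, 71, 0, -0.94], [43, 75, 0, -1.03], [49, 79, 0, -1.11], [56, 82, 0, -1.2],
```

Smooth. Continue, then release and rise.

>>> move_arm(
  moves=[
    [0,8,0,-0.09],
    [1,15,0,-0.17],
    [3,22,0,-0.26],
    [5,30,0,-0.34],
    [8,37,0,-0.43],
    [11,43,0,-0.51],
    [16,50,0,-0.6],
    [20,56,0,-0.69],
    [25,61,0,-0.77],
    [31,66,0,-0.86],
    [37,71,0,-0.94],
    [43,75,0,-1.03],
    [49,79,0,-1.11],
    [56,82,0,-1.2],
    [56,82,0,-1.2],
    [56,82,0,-1.2],
  ],
)

```text
time_s: 14.65
position: [0.6209, 0.3063, 0.0907]
tool_rot: [[-0.837, -0.547, 0.004], [-0.547, 0.837, 0.003], [-0.005, 0.001, -1.0]]
ft_force: [6.5, 7.6, 0.2]
grip_width: 0.0153
```

>>> move_arm(
  moves=[
    [0,0,0,0],
    [0,0,0,0],
    [0,0,0,0],
    [0,0,0,0],
    [0,0,-25,0],
    [0,0,-50,0],
    [0,0,-80,0],
    [0,0,-100,0],
    [0,0,-100,0],
  ],
  grip=0,
)

```text
time_s: 15.55
position: [0.6207, 0.3051, 0.1936]
tool_rot: [[-0.837, -0.548, 0.006], [-0.548, 0.837, 0.002], [-0.006, -0.002, -1.0]]
ft_force: [-0.6, -0.3, 0.0]
grip_width: 0.0856
```

```bash
python3 -c "
from h import *
snap('c');crop('top','c2',(205,270),200,150,4)"; python3 g.py .616 -.097 .13 90
```

```text
row [ 222.8 -334.3   59.2] 2.151 yaw now -146.77 q6 now -106.8 q6 then -8.9 t 15.7 pos [0.6193 0.3047 0.1889] w 0.0854 F [-0.4  0.5  0.8]
```

View pics/topc.png

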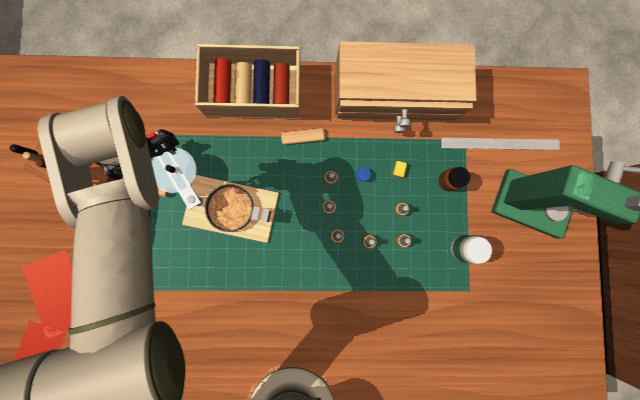

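```bash
cat > det.py <<'E'
from h import *
def dies(known=None):
    im=env.get_image("top").astype(float)
    if known is None:
        known=[onz("top",d["point"],0)[:2] for d in env.tip_of("top","die1") if d["conf"]>.3]
    out=[]
    for k in known:
        r,c=proj("top",[k[0],k[1],.058]); r0,c0=int(round(r))-7,int(round(c))-7
        w=im[r0:r0+15,c0:c0+15]; mx=w.max(2);mn=w.min(2)
        m=np.clip(mn-105,0,60)*((mx-mn)<45)
        yy,xx=np.mgrid[:15,:15]
        if m.sum()<50: out.append(None);continue
        q=np.array([(m*yy).sum(),(m*xx).sum()])/m.sum()+[r0,c0]
        out.append((np.round(onz("top",q,.058)[:2],4),np.round(q,1),int((m>10).sum())))
    return out
if __name__=="__main__":
    for o in dies(): print(o)
    crop("top","drum",(208,240),80,60,10)
E
python3 det.py; python3 -c "
from h import *
im=env.get_image('top');print(im[175,328:338].tolist())"
```

```text
(array([ 0.4581, -0.1156]), array([235.7, 338. ]), 8)
(array([ 0.4437, -0.2022]), array([241.6, 371.4]), 26)
(array([ 0.5323, -0.2912]), array([207.8, 405.1]), 22)
(array([ 0.4475, -0.295 ]), array([240.5, 407. ]), 23)
(array([0.5588, 0.2774]), array([195. , 185.5]), 174)
(array([ 0.5354, -0.0933]), array([205.7, 329.5]), 8)
(array([ 0.6156, -0.0977]), array([175.1, 331.4]), 6)
[[55, 55, 52], [93, 87, 80], [129, 121, 114], [130, 123, 114], [132, 125, 118], [141, 133, 125], [114, 110, 104], [80, 71, 61], [118, 89, 55], [104, 86, 54]]
```

View pics/drum.png

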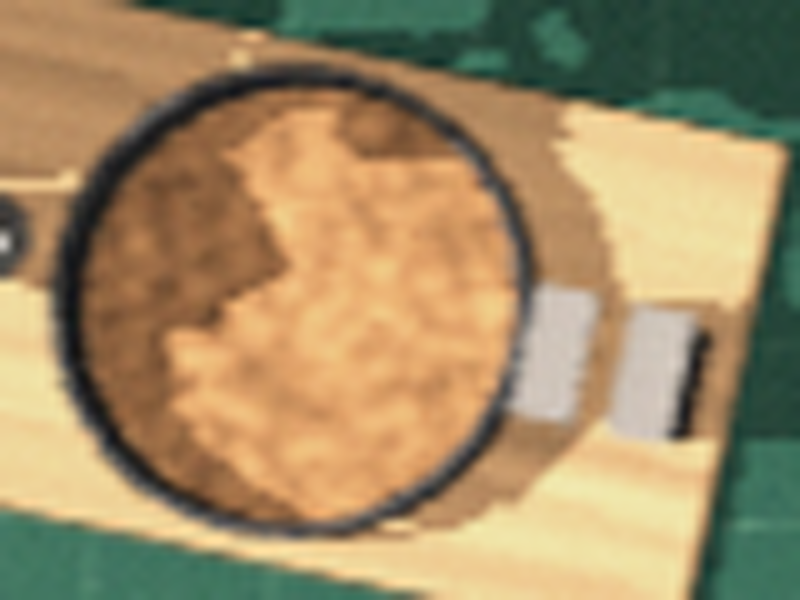

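```bash
python3 -c "
from h import *
print(onz('top',(207.55,229.05),.036))"; python3 g.py .6156 -.0977 .12 90
```

```text
[0.52898977 0.16969355 0.036     ]
row [ 223.8 -334.6   69.4] 2.151 yaw now -146.76 q6 now -106.8 q6 then -9.0 t 15.9 pos [0.6195 0.3048 0.1891] w 0.0852 F [0.2 1.3 0. ]
```

>>> move_arm(
  moves=[
    [16,-23,0,0.14],
    [32,-47,0,0.28],
    [48,-71,0,0.43],
    [64,-95,0,0.57],
    [80,-119,5,0.72],
    [96,-143,10,0.86],
    [112,-167,20,1.0],
    [128,-191,30,1.15],
    [144,-215,40,1.29],
    [160,-239,45,1.43],
    [176,-263,50,1.58],
    [192,-287,60,1.72],
    [208,-311,69,1.86],
    [224,-335,69,2.0],
    [224,-335,69,2.14],
    [224,-335,69,2.151],
    [224,-335,69,2.151],
    [224,-335,69,2.151],
  ],
  grip=0.4,
)

```text
time_s: 17.7
position: [0.616, -0.0974, 0.1213]
tool_rot: [[-0.004, 1.0, -0.0], [1.0, 0.004, 0.0], [0.0, -0.0, -1.0]]
ft_force: [-0.3, 0.2, -0.1]
grip_width: 0.0512
```

```bash
python3 g.py .6156 -.0977 .031 90; python3 -c "
from h import *
crop('top','d1',(200,340),100,75,8);crop('side','d2',(230,340),100,75,8)"
```

```text
row [-0.3 -0.4 90.3] 0.004 yaw now 90.21 q6 now -20.0 q6 then -9.0 t 17.7 pos [ 0.616  -0.0974  0.1213] w 0.0512 F [-0.3  0.2 -0.1]
```

View pics/d2.png

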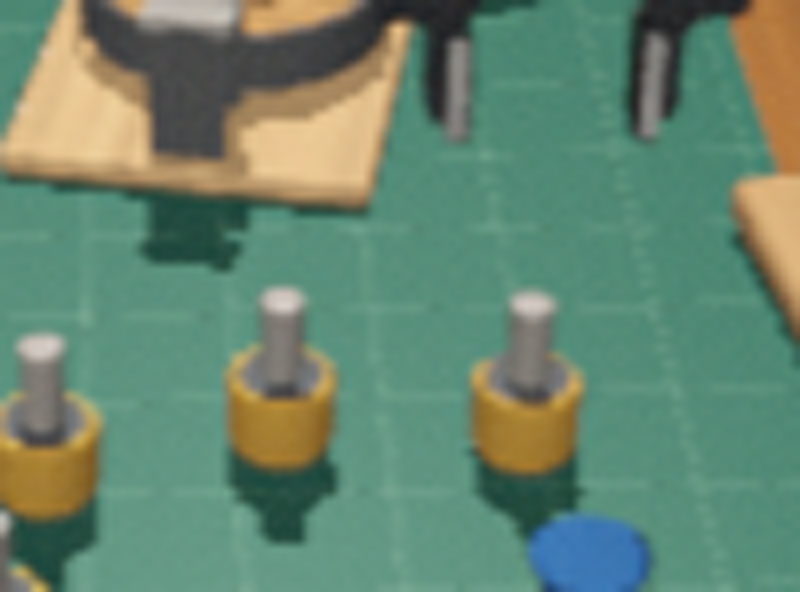

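```bash
python3 -c "
from h import *
for u,v in[(532,303),(283,299),(41,347)]: print(onz('side',(193+(v+.5)/8-.5,290+(u+.5)/8-.5),.058))"
```

```text
[ 0.61386464 -0.09812297  0.058     ]
[ 0.53384445 -0.09349821  0.058     ]
[ 0.45652145 -0.11709209  0.058     ]
```

Agreement within 2 mm. Descend and grip.

>>> move_arm(
  moves=[
    [0,0,30,0],
    [0,0,60,0],
    [0,0,80,0],
    [0,0,90,0],
    [0,0,90,0],
    [0,0,90,0],
  ],
)

```text
time_s: 18.4
position: [0.6166, -0.0981, 0.0323]
tool_rot: [[-0.001, 1.0, 0.001], [1.0, 0.001, -0.001], [-0.001, 0.001, -1.0]]
ft_force: [0.1, -0.1, 0.4]
grip_width: 0.0509
```

>>> move_arm(
  moves=[
    [0,0,0,0],
    [0,0,0,0],
    [0,0,0,0],
    [0,0,0,0],
    [0,0,0,0],
  ],
  grip=1,
  grip_force=60,
)

```text
time_s: 18.9
position: [0.6163, -0.0981, 0.032]
tool_rot: [[-0.0, 1.0, 0.001], [1.0, 0.0, -0.0], [-0.0, 0.001, -1.0]]
ft_force: [-0.6, 0.2, 5.8]
grip_width: 0.0118
```

>>> move_arm(
  moves=[
    [0,0,-20,0],
    [0,0,-50,0],
    [0,0,-90,0],
    [0,0,-120,0],
    [0,0,-120,0],
  ],
)

```text
time_s: 19.4
position: [0.6176, -0.0985, 0.1556]
tool_rot: [[-0.0, 1.0, 0.007], [1.0, 0.0, -0.003], [-0.003, 0.007, -1.0]]
ft_force: [0.4, -1.2, -1.3]
grip_width: 0.0119
```

```bash
python3 g.py .529 .1705 .15 90;python3 -c "
from h import *
crop('side','e2',(200,350),100,75,8)"
```

```text
row [269.  -88.6   4.2] 0.0 yaw now 90.01 q6 now -19.9 q6 then 17.9 t 19.4 pos [ 0.6176 -0.0985  0.1556] w 0.0119 F [ 0.4 -1.2 -1.3]
```

View pics/e2.png

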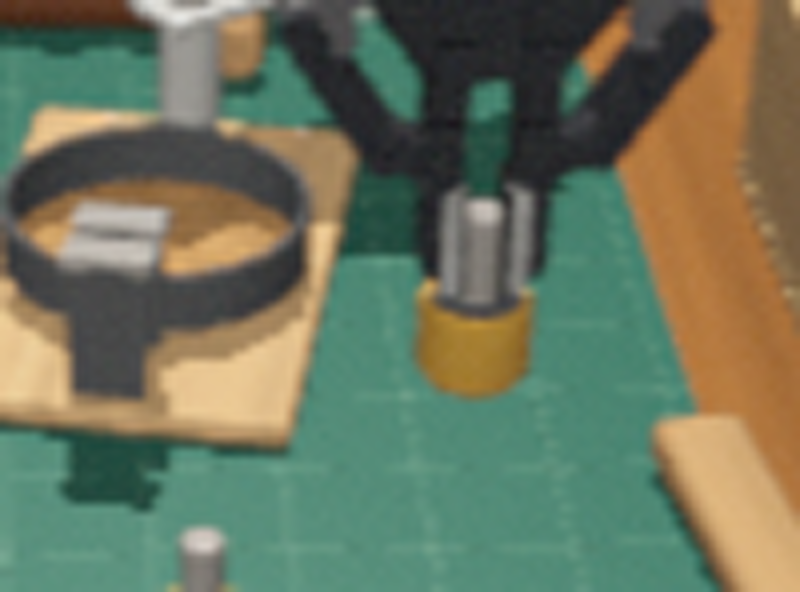

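>>> move_arm(
  moves=[
    [20,-7,0,0],
    [45,-15,0,0],
    [75,-25,0,0],
    [105,-35,0,0],
    [135,-45,0,0],
    [165,-55,0,0],
    [195,-64,0,0],
    [225,-74,0,0],
    [250,-82,0,0],
    [265,-87,2,0],
    [269,-88.6,4,0],
    [269,-88.6,4,0],
    [269,-88.6,4,0],
    [269,-88.6,4,0],
  ],
)

```text
time_s: 20.85
position: [0.5279, 0.17, 0.1472]
tool_rot: [[0.001, 1.0, -0.0], [1.0, -0.001, -0.0], [-0.0, -0.0, -1.0]]
ft_force: [0.1, -0.6, -1.0]
grip_width: 0.0118
```

```bash
python3 g.py .529 .1705 .041 90
```

```text
row [  0.5   1.1 106.2] -0.001 yaw now 89.93 q6 now 5.7 q6 then 17.9 t 20.9 pos [0.5279 0.17   0.1472] w 0.0118 F [ 0.1 -0.6 -1. ]
```

>>> move_arm(
  moves=[
    [0.5,1,30,0],
    [0.5,1,60,0],
    [0.5,1,85,0],
    [0.5,1,98,0],
    [0.5,1,103,0],
    [0.5,1,105,0],
    [0.5,1,105,0],
    [0.5,1,105,0],
  ],
)

```text
time_s: 21.65
position: [0.529, 0.1714, 0.0432]
tool_rot: [[0.0, 1.0, 0.002], [1.0, -0.0, 0.0], [0.0, 0.002, -1.0]]
ft_force: [0.7, -0.3, -1.2]
grip_width: 0.0122
```

>>> move_arm(
  moves=[
    [0,0,0,0],
    [0,0,0,0],
    [0,0,0,0],
    [0,0,0,0],
    [0,0,-20,0],
    [0,0,-50,0],
    [0,0,-90,0],
    [0,0,-110,0],
    [0,0,-110,0],
  ],
  grip=0.72,
)

```text
time_s: 22.55
position: [0.5297, 0.1717, 0.1553]
tool_rot: [[-0.0, 1.0, 0.006], [1.0, 0.0, 0.001], [0.001, 0.006, -1.0]]
ft_force: [0.5, 0.5, -0.0]
grip_width: 0.0238
```

```bash
python3 g.py .5354 -.0933 .12 90;python3 -c "
from h import *
crop('side','f2',(190,330),100,75,8)"
```

```text
row [-265.     5.5   35.2] 0.0 yaw now 90.01 q6 now 5.8 q6 then -9.9 t 22.6 pos [0.5297 0.1717 0.1553] w 0.0238 F [ 0.5  0.5 -0. ]
```

View pics/f2.png

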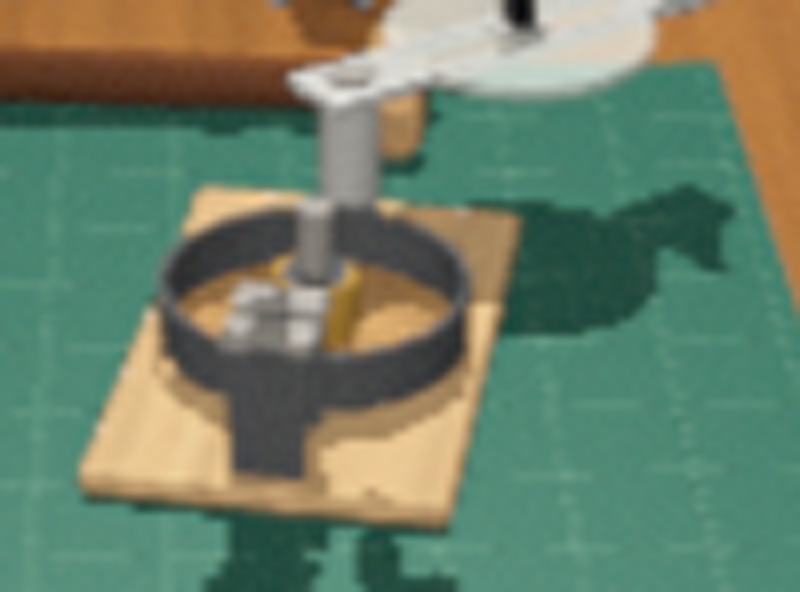

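```bash
cat > chk.py <<'E'
from det import *
K=[(.5354,-.0933),(.4581,-.1156),(.4437,-.2022),(.4475,-.295),(.5323,-.2912)]
for k,o in zip(K,dies(K)): print(k,o)
E
python3 chk.py
```

```text
(0.5354, -0.0933) (array([ 0.5352, -0.0929]), array([205.8, 329.4]), 4)
(0.4581, -0.1156) (array([ 0.4579, -0.1152]), array([235.8, 337.8]), 5)
(0.4437, -0.2022) (array([ 0.4433, -0.2026]), array([241.8, 371.6]), 2)
(0.4475, -0.295) (array([ 0.4475, -0.295 ]), array([240.5, 407. ]), 21)
(0.5323, -0.2912) (array([ 0.5323, -0.2912]), array([207.8, 405.1]), 21)
```

>>> move_arm(
  moves=[
    [-30,1,0,0],
    [-70,2,0,0],
    [-115,3,0,0],
    [-160,4,0,0],
    [-200,5,5,0],
    [-235,5,15,0],
    [-257,5.5,28,0],
    [-265,5.5,35,0],
    [-265,5.5,35,0],
    [-265,5.5,35,0],
  ],
  grip=0.4,
)

```text
time_s: 23.65
position: [0.5338, -0.0925, 0.1171]
tool_rot: [[-0.001, 1.0, -0.001], [1.0, 0.001, 0.001], [0.001, -0.001, -1.0]]
ft_force: [0.6, 0.1, 0.1]
grip_width: 0.0514
```

```bash
python3 g.py .5354 -.0933 .032 90
```

```text
row [-0.8  1.7 85.1] 0.001 yaw now 90.04 q6 now -22.4 q6 then -9.9 t 23.6 pos [ 0.5338 -0.0925  0.1171] w 0.0514 F [0.6 0.1 0.1]
```

>>> move_arm(
  moves=[
    [-0.5,1.5,30,0],
    [-0.5,1.5,60,0],
    [-0.5,1.5,78,0],
    [-0.5,1.5,85,0],
    [-0.5,1.5,85,0],
    [-0.5,1.5,85,0],
  ],
)

```text
time_s: 24.25
position: [0.5361, -0.0937, 0.0334]
tool_rot: [[-0.001, 1.0, 0.002], [1.0, 0.001, -0.001], [-0.001, 0.002, -1.0]]
ft_force: [-0.5, 0.4, 0.0]
grip_width: 0.0509
```

>>> move_arm(
  moves=[
    [0,0,0,0],
    [0,0,0,0],
    [0,0,0,0],
    [0,0,0,0],
    [0,0,0,0],
    [0,0,-20,0],
    [0,0,-50,0],
    [0,0,-90,0],
    [0,0,-120,0],
    [0,0,-120,0],
    [0,0,-120,0],
  ],
  grip=1,
)

```text
time_s: 25.35
position: [0.5352, -0.0939, 0.152]
tool_rot: [[0.0, 1.0, -0.0], [1.0, -0.0, 0.0], [0.0, -0.0, -1.0]]
ft_force: [-0.1, -0.0, -2.2]
grip_width: 0.0119
```

```bash
python3 g.py .529 .2085 .15 90;python3 -c "
from h import *
crop('side','g2',(210,330),100,75,8)"
```

```text
row [302.4  -6.2   2. ] -0.0 yaw now 90.0 q6 now -22.4 q6 then 21.5 t 25.4 pos [ 0.5352 -0.0939  0.152 ] w 0.0119 F [-0.1 -0.  -2.2]
```

View pics/g2.png

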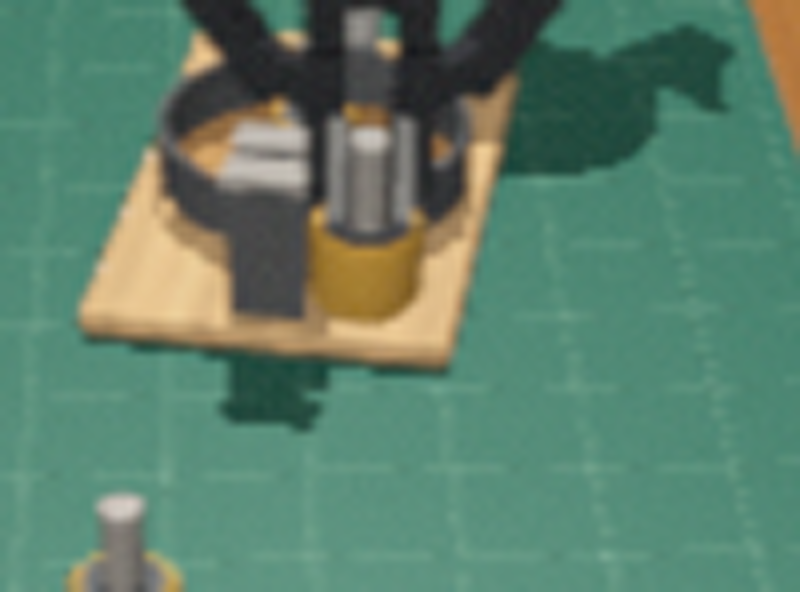

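>>> move_arm(
  moves=[
    [20,0,0,0],
    [50,-1,0,0],
    [85,-2,0,0],
    [120,-3,0,0],
    [155,-3,0,0],
    [190,-4,0,0],
    [225,-5,0,0],
    [260,-5,0,0],
    [285,-6,0,0],
    [298,-6,2,0],
    [303,-6,2,0],
    [303,-6,2,0],
    [303,-6,2,0],
  ],
)

```text
time_s: 26.7
position: [0.5295, 0.2079, 0.15]
tool_rot: [[0.001, 1.0, -0.001], [1.0, -0.001, -0.0], [-0.0, -0.001, -1.0]]
ft_force: [0.0, 0.2, -1.5]
grip_width: 0.0117
```

```bash
python3 g.py .529 .2095 .0435 90
```

```text
row [  1.6  -0.5 106.5] -0.001 yaw now 89.94 q6 now 9.6 q6 then 21.6 t 26.7 pos [0.5295 0.2079 0.15  ] w 0.0117 F [ 0.   0.2 -1.5]
```

>>> move_arm(
  moves=[
    [1,-0.5,30,0],
    [1.5,-0.5,60,0],
    [1.5,-0.5,78,0],
    [1.5,-0.5,90,0],
    [1.5,-0.5,99,0],
    [1.5,-0.5,105,0],
    [1.5,-0.5,107,0],
    [1.5,-0.5,107,0],
  ],
)

```text
time_s: 27.5
position: [0.5292, 0.2104, 0.0436]
tool_rot: [[0.0, 1.0, 0.001], [1.0, -0.0, 0.0], [0.0, 0.001, -1.0]]
ft_force: [-0.1, 0.3, -0.9]
grip_width: 0.0124
```

>>> move_arm(
  moves=[
    [0,0,0,0],
    [0,0,0,0],
    [0,0,0,0],
    [0,0,0,0],
    [0,0,-20,0],
    [0,0,-50,0],
    [0,0,-90,0],
    [0,0,-110,0],
    [0,0,-110,0],
  ],
  grip=0.72,
)

```text
time_s: 28.4
position: [0.5302, 0.2108, 0.1565]
tool_rot: [[-0.0, 1.0, 0.006], [1.0, 0.0, 0.001], [0.001, 0.006, -1.0]]
ft_force: [-0.2, 0.5, -0.2]
grip_width: 0.0236
```

```bash
sed -i 's/K=.(.5354,-.0933),/K=[/' chk.py; python3 chk.py; python3 g.py .4579 -.1155 .12 90;python3 -c "
from h import *
crop('side','h2',(190,330),100,75,8)"
```

```text
(0.4581, -0.1156) (array([ 0.4585, -0.1156]), array([235.6, 338. ]), 21)
(0.4437, -0.2022) (array([ 0.4435, -0.2028]), array([241.7, 371.6]), 2)
(0.4475, -0.295) (array([ 0.4475, -0.295 ]), array([240.5, 407. ]), 23)
(0.5323, -0.2912) (array([ 0.5323, -0.2912]), array([207.8, 405.1]), 21)
row [-326.1  -71.5   34. ] 0.0 yaw now 90.0 q6 now 9.8 q6 then -14.2 t 28.4 pos [0.5293 0.2106 0.1543] w 0.0241 F [-0.1  0.1 -0.6]
```

View pics/h2.png

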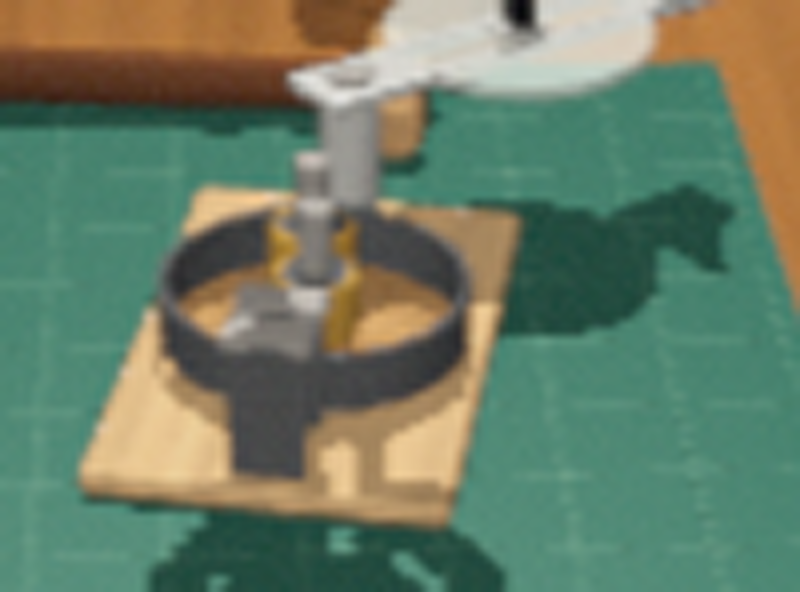

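Two stand upright in the drum (shanks at ~(313,160) and (313,215) in the crop). Third die.

>>> move_arm(
  moves=[
    [-30,-6,0,0],
    [-70,-15,0,0],
    [-115,-25,0,0],
    [-160,-35,0,0],
    [-205,-45,0,0],
    [-250,-55,5,0],
    [-290,-64,15,0],
    [-317,-70,26,0],
    [-326,-71.5,34,0],
    [-326,-71.5,34,0],
    [-326,-71.5,34,0],
  ],
  grip=0.4,
)

```text
time_s: 29.6
position: [0.4574, -0.1146, 0.1189]
tool_rot: [[-0.0, 1.0, -0.001], [1.0, 0.0, 0.001], [0.001, -0.001, -1.0]]
ft_force: [0.4, 0.3, -0.1]
grip_width: 0.0511
```

```bash
python3 g.py .4579 -.1157 .032 90
```

```text
row [-1.2  0.6 86.9] 0.0 yaw now 90.03 q6 now -28.5 q6 then -14.2 t 29.6 pos [ 0.4574 -0.1146  0.1189] w 0.0511 F [ 0.4  0.3 -0.1]
```

>>> move_arm(
  moves=[
    [-0.5,0.5,30,0],
    [-1,0.5,60,0],
    [-1,0.5,80,0],
    [-1,0.5,86,0],
    [-1,0.5,86,0],
    [-1,0.5,86,0],
  ],
)

```text
time_s: 30.2
position: [0.4586, -0.1163, 0.0343]
tool_rot: [[-0.001, 1.0, 0.002], [1.0, 0.001, -0.001], [-0.001, 0.002, -1.0]]
ft_force: [-0.4, 0.4, 0.2]
grip_width: 0.0513
```

>>> move_arm(
  moves=[
    [0,0,0,0],
    [0,0,0,0],
    [0,0,0,0],
    [0,0,0,0],
    [0,0,0,0],
    [0,0,-20,0],
    [0,0,-50,0],
    [0,0,-90,0],
    [0,0,-120,0],
    [0,0,-120,0],
    [0,0,-120,0],
  ],
  grip=1,
)

```text
time_s: 31.3
position: [0.4577, -0.1164, 0.1532]
tool_rot: [[0.0, 1.0, 0.0], [1.0, -0.0, -0.0], [-0.0, 0.0, -1.0]]
ft_force: [0.5, -0.1, -1.5]
grip_width: 0.0117
```

```bash
python3 g.py .4924 .1829 .15 90
```

```text
row [299.4  34.7   3.2] -0.0 yaw now 89.99 q6 now -28.7 q6 then 20.4 t 31.3 pos [ 0.4577 -0.1164  0.1532] w 0.0117 F [ 0.5 -0.1 -1.5]
```

>>> move_arm(
  moves=[
    [20,2,0,0],
    [50,6,0,0],
    [85,10,0,0],
    [120,14,0,0],
    [155,18,0,0],
    [190,22,0,0],
    [225,26,0,0],
    [258,30,0,0],
    [283,33,0,0],
    [295,34,2,0],
    [299,35,3,0],
    [299,35,3,0],
    [299,35,3,0],
  ],
)

```text
time_s: 32.6
position: [0.4929, 0.1815, 0.15]
tool_rot: [[0.001, 1.0, -0.001], [1.0, -0.001, -0.0], [-0.0, -0.001, -1.0]]
ft_force: [0.1, -0.1, -0.0]
grip_width: 0.0115
```

```bash
python3 g.py .4924 .1829 .0445 90;python3 -c "
from h import *
crop('side','i2',(190,320),100,75,8)"
```

```text
row [  1.5  -0.4 105.5] -0.001 yaw now 89.94 q6 now 7.4 q6 then 20.4 t 32.6 pos [0.4929 0.1815 0.15  ] w 0.0115 F [ 0.1 -0.1 -0. ]
```

View pics/i2.png

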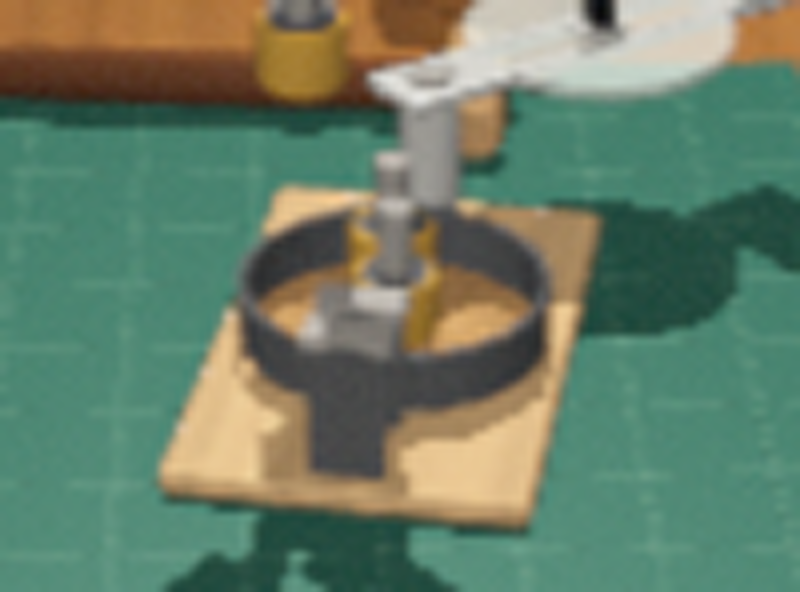

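>>> move_arm(
  moves=[
    [1,-0.5,30,0],
    [1.5,-0.5,60,0],
    [1.5,-0.5,78,0],
    [1.5,-0.5,90,0],
    [1.5,-0.5,98,0],
    [1.5,-0.5,103,0],
    [1.5,-0.5,105.5,0],
    [1.5,-0.5,105.5,0],
  ],
)

```text
time_s: 33.45
position: [0.4926, 0.1839, 0.0451]
tool_rot: [[-0.0, 1.0, 0.001], [1.0, 0.0, 0.0], [0.0, 0.001, -1.0]]
ft_force: [-0.2, -0.9, -1.8]
grip_width: 0.012
```

>>> move_arm(
  moves=[
    [0,0,0,0],
    [0,0,0,0],
    [0,0,0,0],
    [0,0,0,0],
    [0,0,-20,0],
    [0,0,-50,0],
    [0,0,-90,0],
    [0,0,-110,0],
    [0,0,-110,0],
    [0,0,-110,0],
  ],
  grip=0.72,
)

```text
time_s: 34.45
position: [0.4922, 0.1839, 0.1545]
tool_rot: [[-0.0, 1.0, -0.0], [1.0, 0.0, -0.0], [-0.0, -0.0, -1.0]]
ft_force: [0.5, 0.1, -0.0]
grip_width: 0.0241
```

```bash
sed -i 's/K=.(.4581,-.1156),/K=[/' chk.py; python3 chk.py; python3 g.py .4437 -.2025 .12 90;python3 -c "
from h import *
crop('side','j2',(190,330),100,75,8)"
```

```text
(0.4437, -0.2022) (array([ 0.4433, -0.2029]), array([241.8, 371.7]), 1)
(0.4475, -0.295) (array([ 0.4475, -0.295 ]), array([240.5, 407. ]), 23)
(0.5323, -0.2912) (array([ 0.5323, -0.2912]), array([207.8, 405.1]), 21)
row [-386.4  -48.1   34. ] -0.0 yaw now 90.0 q6 now 7.6 q6 then -24.5 t 34.5 pos [0.4919 0.1839 0.1538] w 0.0238 F [0.3 0.3 0.6]
```

View pics/j2.png

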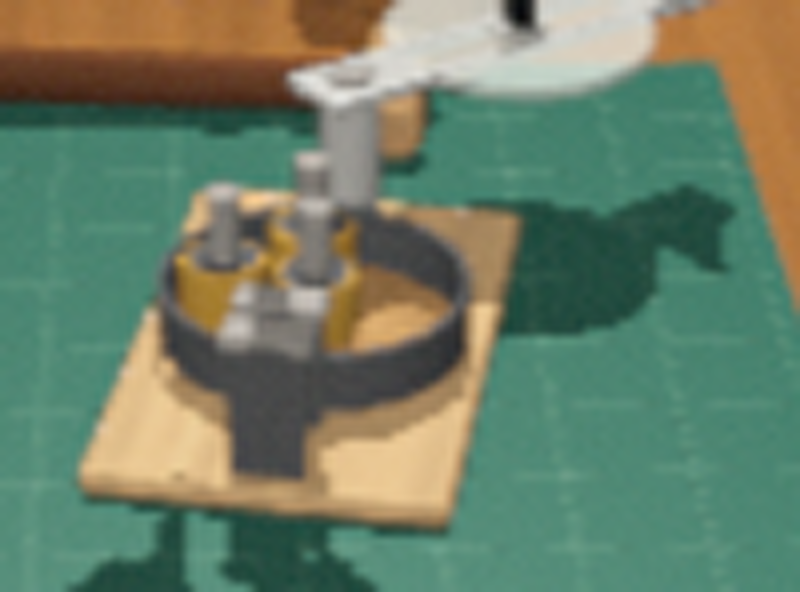

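>>> move_arm(
  moves=[
    [-30,-4,0,0],
    [-70,-9,0,0],
    [-115,-14,0,0],
    [-160,-20,0,0],
    [-205,-26,0,0],
    [-250,-31,0,0],
    [-295,-37,5,0],
    [-340,-42,12,0],
    [-370,-46,22,0],
    [-386,-48,34,0],
    [-386,-48,34,0],
    [-386,-48,34,0],
  ],
  grip=0.4,
)

```text
time_s: 35.75
position: [0.4442, -0.201, 0.1201]
tool_rot: [[-0.0, 1.0, -0.002], [1.0, 0.0, 0.002], [0.002, -0.002, -1.0]]
ft_force: [-0.4, -0.1, -0.3]
grip_width: 0.0513
```

```bash
python3 g.py .4437 -.2025 .032 90
```

```text
row [-1.6 -0.4 88.1] 0.0 yaw now 90.01 q6 now -38.3 q6 then -24.5 t 35.8 pos [ 0.4442 -0.201   0.1201] w 0.0513 F [-0.4 -0.1 -0.3]
```

>>> move_arm(
  moves=[
    [-0.5,0,30,0],
    [-1,0,60,0],
    [-1,0,80,0],
    [-1,0,87,0],
    [-1,0,87,0],
    [-1,0,87,0],
  ],
)

```text
time_s: 36.35
position: [0.4451, -0.2028, 0.0348]
tool_rot: [[-0.001, 1.0, 0.001], [1.0, 0.001, -0.001], [-0.001, 0.001, -1.0]]
ft_force: [0.1, 0.3, -0.9]
grip_width: 0.0513
```

>>> move_arm(
  moves=[
    [0,0,0,0],
    [0,0,0,0],
    [0,0,0,0],
    [0,0,0,0],
    [0,0,0,0],
    [0,0,-20,0],
    [0,0,-50,0],
    [0,0,-90,0],
    [0,0,-120,0],
    [0,0,-120,0],
    [0,0,-120,0],
  ],
  grip=1,
)

```text
time_s: 37.45
position: [0.4442, -0.2029, 0.1536]
tool_rot: [[0.0, 1.0, 0.0], [1.0, -0.0, 0.0], [0.0, 0.0, -1.0]]
ft_force: [-0.3, -0.5, -1.5]
grip_width: 0.012
```

```bash
python3 g.py .5656 .1829 .15 90
```

```text
row [385.8 121.4   3.6] -0.0 yaw now 90.0 q6 now -38.5 q6 then 17.9 t 37.5 pos [ 0.4442 -0.2029  0.1536] w 0.012 F [-0.3 -0.5 -1.5]
```

>>> move_arm(
  moves=[
    [20,6,0,0],
    [50,16,0,0],
    [85,27,0,0],
    [120,38,0,0],
    [155,49,0,0],
    [190,60,0,0],
    [225,71,0,0],
    [260,82,0,0],
    [295,93,0,0],
    [330,104,0,0],
    [360,113,0,0],
    [380,120,2,0],
    [386,121,3,0],
    [386,121,3,0],
    [386,121,3,0],
  ],
)

```text
time_s: 38.95
position: [0.565, 0.182, 0.15]
tool_rot: [[0.001, 1.0, -0.002], [1.0, -0.001, -0.001], [-0.001, -0.002, -1.0]]
ft_force: [-1.5, 0.3, -0.8]
grip_width: 0.0119
```

```bash
python3 g.py .5656 .1827 .0448 90;python3 -c "
from h import *
crop('side','k2',(190,320),100,75,8)"
```

```text
row [  0.7   0.8 105.2] -0.001 yaw now 89.96 q6 now 6.5 q6 then 17.9 t 39.0 pos [0.565 0.182 0.15 ] w 0.0119 F [-1.5  0.3 -0.8]
```

View pics/k2.png

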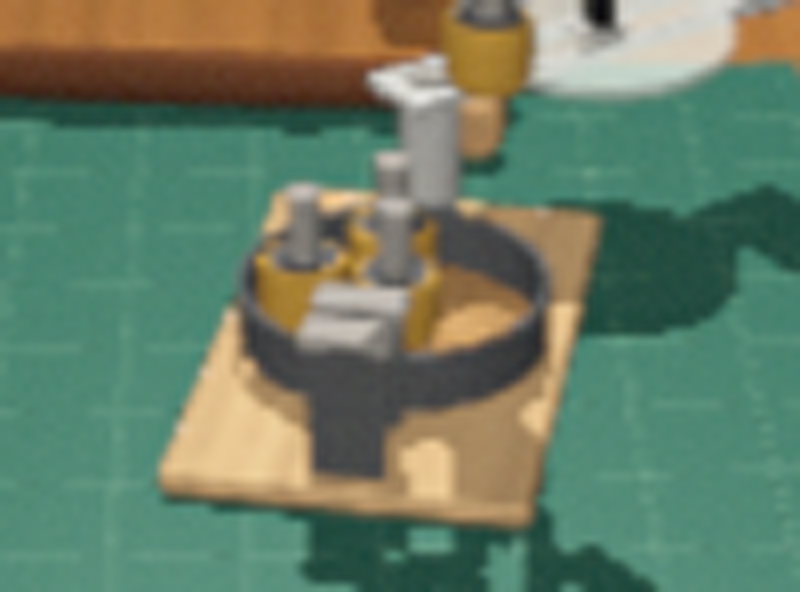

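>>> move_arm(
  moves=[
    [0.5,0.5,30,0],
    [0.5,0.5,60,0],
    [0.5,0.5,78,0],
    [0.5,0.5,90,0],
    [0.5,0.5,98,0],
    [0.5,0.5,103,0],
    [0.5,0.5,105.5,0],
    [0.5,0.5,105.5,0],
  ],
)

```text
time_s: 39.8
position: [0.5661, 0.1834, 0.0456]
tool_rot: [[0.0, 1.0, 0.001], [1.0, -0.0, 0.0], [0.0, 0.001, -1.0]]
ft_force: [0.3, 0.1, -1.1]
grip_width: 0.0121
```

>>> move_arm(
  moves=[
    [0,0,0,0],
    [0,0,0,0],
    [0,0,0,0],
    [0,0,0,0],
    [0,0,-20,0],
    [0,0,-50,0],
    [0,0,-90,0],
    [0,0,-110,0],
    [0,0,-110,0],
    [0,0,-110,0],
  ],
  grip=0.72,
)

```text
time_s: 40.8
position: [0.5657, 0.1834, 0.1549]
tool_rot: [[0.0, 1.0, -0.0], [1.0, -0.0, -0.0], [-0.0, -0.0, -1.0]]
ft_force: [-0.6, -0.1, -0.2]
grip_width: 0.0238
```

```bash
sed -i 's/K=.(.4437,-.2022),/K=[/' chk.py; python3 chk.py; python3 g.py .5323 -.2912 .12 90;python3 -c "
from h import *
snap('l');crop('side','l2',(190,330),100,75,8)"
```

```text
(0.4475, -0.295) (array([ 0.4476, -0.295 ]), array([240.4, 407. ]), 23)
(0.5323, -0.2912) (array([ 0.5322, -0.2911]), array([207.8, 405.1]), 22)
row [-474.6  -33.1   34.4] -0.0 yaw now 90.0 q6 now 6.6 q6 then -28.7 t 40.9 pos [0.5654 0.1834 0.1542] w 0.0242 F [ 0.  -0.1 -0.5]
```

View pics/l2.png

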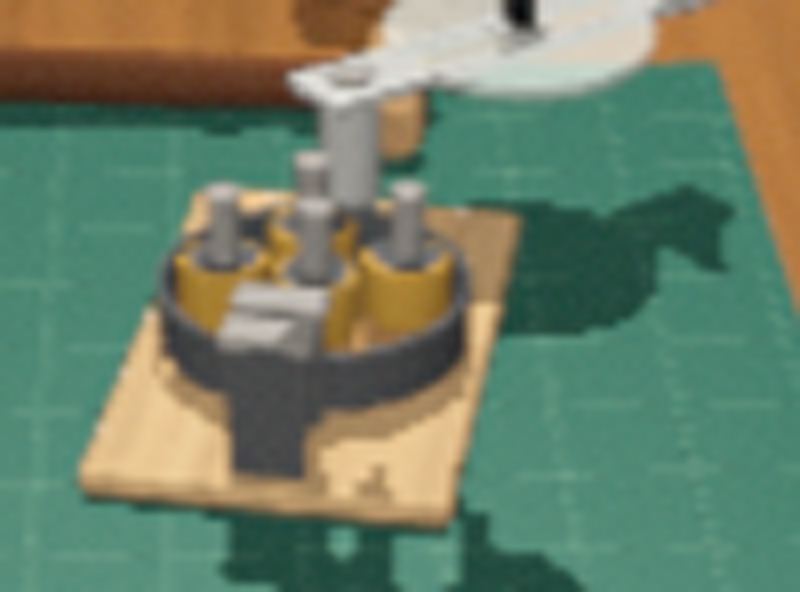

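>>> move_arm(
  moves=[
    [-30,-2,0,0],
    [-70,-5,0,0],
    [-115,-8,0,0],
    [-160,-11,0,0],
    [-205,-14,0,0],
    [-250,-17,0,0],
    [-295,-20,0,0],
    [-340,-24,0,0],
    [-385,-27,5,0],
    [-430,-30,15,0],
    [-460,-32,25,0],
    [-474.5,-33,34,0],
    [-474.5,-33,34,0],
    [-474.5,-33,34,0],
  ],
  grip=0.4,
)

```text
time_s: 42.4
position: [0.5331, -0.2898, 0.1211]
tool_rot: [[-0.001, 1.0, -0.001], [1.0, 0.001, 0.001], [0.001, -0.001, -1.0]]
ft_force: [0.1, 1.1, 0.3]
grip_width: 0.0509
```

```bash
python3 g.py .5323 -.2912 .033 90
```

```text
row [-1.5 -0.7 88.1] 0.001 yaw now 90.04 q6 now -39.7 q6 then -28.7 t 42.4 pos [ 0.5331 -0.2898  0.1211] w 0.0509 F [0.1 1.1 0.3]
```

>>> move_arm(
  moves=[
    [-0.5,0,30,0],
    [-1,0,60,0],
    [-1,0,80,0],
    [-1,0,87,0],
    [-1,0,87,0],
    [-1,0,87,0],
  ],
)

```text
time_s: 43.0
position: [0.5337, -0.2918, 0.0357]
tool_rot: [[-0.001, 1.0, 0.002], [1.0, 0.001, -0.001], [-0.001, 0.002, -1.0]]
ft_force: [0.5, -0.0, 0.6]
grip_width: 0.051
```

>>> move_arm(
  moves=[
    [0,0,0,0],
    [0,0,0,0],
    [0,0,0,0],
    [0,0,0,0],
    [0,0,0,0],
    [0,0,-20,0],
    [0,0,-50,0],
    [0,0,-90,0],
    [0,0,-120,0],
    [0,0,-120,0],
    [0,0,-120,0],
  ],
  grip=1,
)

```text
time_s: 44.1
position: [0.5327, -0.2918, 0.1538]
tool_rot: [[0.0, 1.0, -0.0], [1.0, -0.0, 0.0], [0.0, -0.0, -1.0]]
ft_force: [-0.4, -0.2, -2.1]
grip_width: 0.0117
```

```bash
python3 g.py .5516 .1399 .15 90
```

```text
row [431.7  18.9   4. ] -0.0 yaw now 89.99 q6 now -39.9 q6 then 14.2 t 44.1 pos [ 0.5327 -0.2918  0.1538] w 0.0117 F [-0.4 -0.2 -2.1]
```

>>> move_arm(
  moves=[
    [20,1,0,0],
    [50,2,0,0],
    [85,4,0,0],
    [125,6,0,0],
    [165,7,0,0],
    [205,9,0,0],
    [245,11,0,0],
    [285,12,0,0],
    [325,14,0,0],
    [365,16,0,0],
    [400,18,0,0],
    [423,19,2,0],
    [432,19,3,0],
    [432,19,3,0],
    [432,19,3,0],
  ],
)

```text
time_s: 45.6
position: [0.5515, 0.1394, 0.1507]
tool_rot: [[0.0, 1.0, -0.001], [1.0, -0.0, -0.0], [-0.0, -0.001, -1.0]]
ft_force: [0.2, 0.4, -2.2]
grip_width: 0.0115
```

```bash
python3 g.py .5516 .1397 .0455 90;python3 -c "
from h import *
crop('side','m2',(190,320),100,75,8)"
```

```text
row [  0.3   0.2 105.2] -0.0 yaw now 89.99 q6 now 2.3 q6 then 14.2 t 45.6 pos [0.5515 0.1394 0.1507] w 0.0115 F [ 0.2  0.4 -2.2]
```

View pics/m2.png

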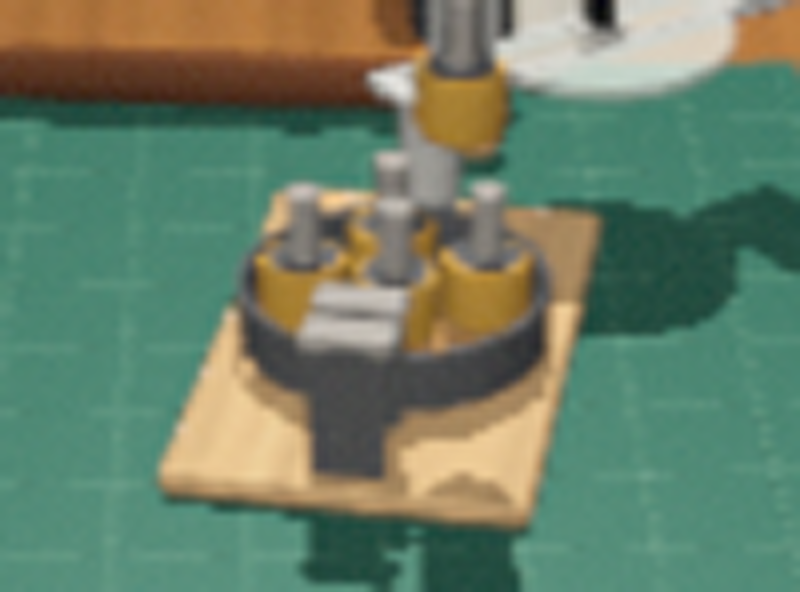

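>>> move_arm(
  moves=[
    [0,0,30,0],
    [0,0,60,0],
    [0,0,78,0],
    [0,0,90,0],
    [0,0,98,0],
    [0,0,103,0],
    [0,0,105.5,0],
    [0,0,105.5,0],
  ],
)

```text
time_s: 46.45
position: [0.5522, 0.1399, 0.0461]
tool_rot: [[0.0, 1.0, 0.001], [1.0, -0.0, 0.0], [0.0, 0.001, -1.0]]
ft_force: [0.0, 0.1, -1.5]
grip_width: 0.0119
```

>>> move_arm(
  moves=[
    [0,0,0,0],
    [0,0,0,0],
    [0,0,0,0],
    [0,0,0,0],
    [0,0,-20,0],
    [0,0,-50,0],
    [0,0,-90,0],
    [0,0,-110,0],
    [0,0,-110,0],
    [0,0,-110,0],
  ],
  grip=0.72,
)

```text
time_s: 47.45
position: [0.5517, 0.1399, 0.1555]
tool_rot: [[-0.0, 1.0, -0.0], [1.0, 0.0, -0.0], [-0.0, -0.0, -1.0]]
ft_force: [0.2, -0.8, -0.7]
grip_width: 0.0237
```

```bash
python3 chk.py; python3 g.py .4476 -.295 .12 90;python3 -c "
from h import *
snap('n');crop('side','n2',(190,330),100,75,8)"
```

```text
(0.4475, -0.295) (array([ 0.4475, -0.295 ]), array([240.5, 407. ]), 23)
(0.5323, -0.2912) None
row [-434.9 -103.7   35. ] -0.0 yaw now 90.0 q6 now 2.3 q6 then -33.4 t 47.5 pos [0.5514 0.1399 0.1548] w 0.0236 F [-0.1 -0.4  0.5]
```

View pics/n2.png

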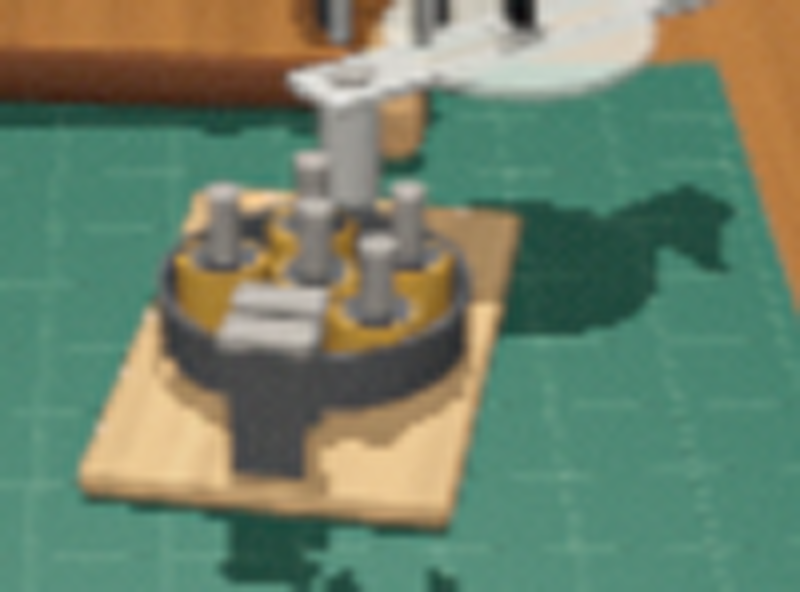

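Five are in. Last die; check the wider top view while at it.

>>> move_arm(
  moves=[
    [-30,-7,0,0],
    [-70,-17,0,0],
    [-115,-27,0,0],
    [-160,-38,0,0],
    [-205,-49,0,0],
    [-250,-60,0,0],
    [-295,-70,0,0],
    [-340,-81,5,0],
    [-380,-91,12,0],
    [-415,-99,24,0],
    [-434,-104,34,0],
    [-434,-104,34,0],
    [-434,-104,34,0],
  ],
  grip=0.4,
)

```text
time_s: 48.95
position: [0.4478, -0.2936, 0.1213]
tool_rot: [[0.001, 1.0, -0.001], [1.0, -0.001, 0.001], [0.001, -0.001, -1.0]]
ft_force: [-0.0, 0.1, 0.3]
grip_width: 0.0511
```

```bash
python3 g.py .4476 -.295 .033 90
```

```text
row [-1.5 -0.1 88.3] -0.001 yaw now 89.96 q6 now -45.9 q6 then -33.4 t 49.0 pos [ 0.4478 -0.2936  0.1213] w 0.0511 F [-0.   0.1  0.3]
```

View pics/topn.png

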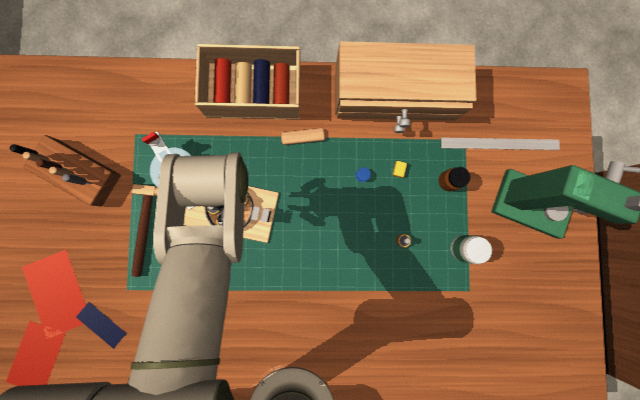

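One die left at (404,240); the spool, wax, tin and jar are undisturbed.

>>> move_arm(
  moves=[
    [-0.5,0,30,0],
    [-1,0,60,0],
    [-1,0,80,0],
    [-1,0,87,0],
    [-1,0,87,0],
    [-1,0,87,0],
  ],
)

```text
time_s: 49.55
position: [0.4486, -0.295, 0.0359]
tool_rot: [[-0.001, 1.0, 0.001], [1.0, 0.001, -0.001], [-0.001, 0.001, -1.0]]
ft_force: [-0.9, 0.6, 0.9]
grip_width: 0.0508
```

>>> move_arm(
  moves=[
    [0,0,0,0],
    [0,0,0,0],
    [0,0,0,0],
    [0,0,0,0],
    [0,0,0,0],
    [0,0,-20,0],
    [0,0,-50,0],
    [0,0,-90,0],
    [0,0,-120,0],
    [0,0,-120,0],
    [0,0,-120,0],
  ],
  grip=1,
)

```text
time_s: 50.65
position: [0.4477, -0.2949, 0.1545]
tool_rot: [[0.0, 1.0, -0.0], [1.0, -0.0, 0.0], [0.0, -0.0, -1.0]]
ft_force: [0.5, -0.4, -1.6]
grip_width: 0.0116
```

```bash
python3 g.py .5062 .1397 .15 90
```

```text
row [434.6  58.4   4.5] -0.0 yaw now 90.0 q6 now -46.0 q6 then 15.4 t 50.6 pos [ 0.4477 -0.2949  0.1545] w 0.0116 F [ 0.5 -0.4 -1.6]
```

>>> move_arm(
  moves=[
    [20,3,0,0],
    [50,7,0,0],
    [85,11,0,0],
    [125,17,0,0],
    [165,22,0,0],
    [205,27,0,0],
    [245,33,0,0],
    [285,38,0,0],
    [325,44,0,0],
    [365,49,0,0],
    [402,54,0,0],
    [426,57,2,0],
    [434.5,58.5,4,0],
    [434.5,58.5,4,0],
    [434.5,58.5,4,0],
  ],
)

```text
time_s: 52.15
position: [0.5062, 0.1386, 0.15]
tool_rot: [[0.0, 1.0, -0.002], [1.0, -0.0, -0.0], [-0.0, -0.002, -1.0]]
ft_force: [-0.1, -1.3, -0.7]
grip_width: 0.0119
```

```bash
python3 g.py .5062 .1397 .0459 90;python3 -c "
from h import *
crop('side','o2',(190,320),100,75,8)"
```

```text
row [  1.1   0.2 104.1] -0.0 yaw now 89.97 q6 now 2.4 q6 then 15.4 t 52.1 pos [0.5062 0.1386 0.15  ] w 0.0119 F [-0.1 -1.3 -0.7]
```

View pics/o2.png

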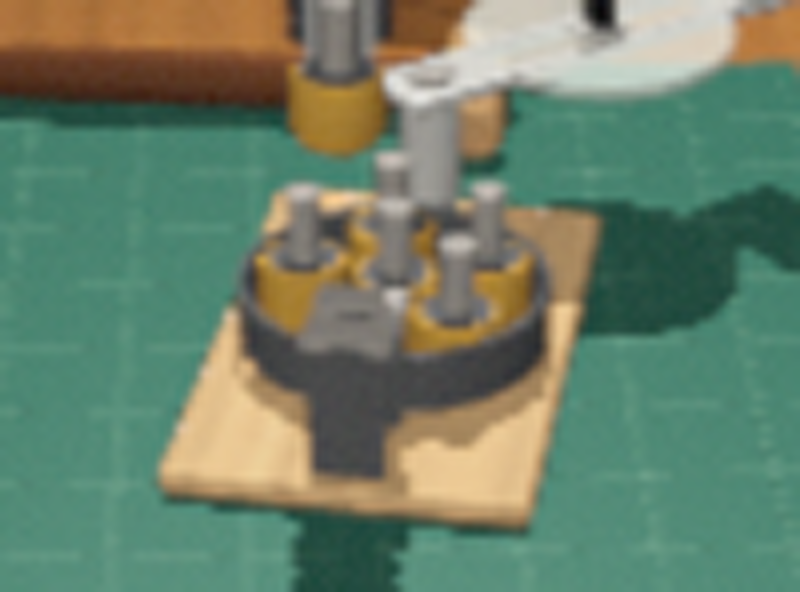

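>>> move_arm(
  moves=[
    [0.5,0,30,0],
    [0.5,0,60,0],
    [0.5,0,78,0],
    [0.5,0,90,0],
    [0.5,0,98,0],
    [0.5,0,103,0],
    [0.5,0,104.5,0],
    [0.5,0,104.5,0],
  ],
)

```text
time_s: 53.0
position: [0.5067, 0.1399, 0.0467]
tool_rot: [[0.0, 1.0, 0.001], [1.0, -0.0, 0.0], [0.0, 0.001, -1.0]]
ft_force: [-0.0, -0.8, -0.7]
grip_width: 0.0116
```

>>> move_arm(
  moves=[
    [0,0,0,0],
    [0,0,0,0],
    [0,0,0,0],
    [0,0,0,0],
    [0,0,-20,0],
    [0,0,-50,0],
    [0,0,-90,0],
    [0,0,-110,0],
    [-100,0,-110,0],
    [-100,0,-110,0],
  ],
  grip=0.72,
)

```text
time_s: 54.0
position: [0.5065, 0.0396, 0.1572]
tool_rot: [[-0.003, 1.0, 0.002], [1.0, 0.003, -0.0], [-0.0, 0.002, -1.0]]
ft_force: [0.7, -0.6, -0.5]
grip_width: 0.024
```

```bash
python3 g.py .6207 .3055 .19 -146.8;python3 -c "
from h import *
snap('p');crop('side','p2',(190,320),100,75,8);crop('top','p3',(205,200),150,112,5)"
```

```text
row [265.5 115.2 -32.7] -2.147 yaw now 90.19 q6 now -9.1 q6 then -97.0 t 54.0 pos [0.5065 0.0396 0.1572] w 0.024 F [ 0.7 -0.6 -0.5]
```

View pics/p2.png

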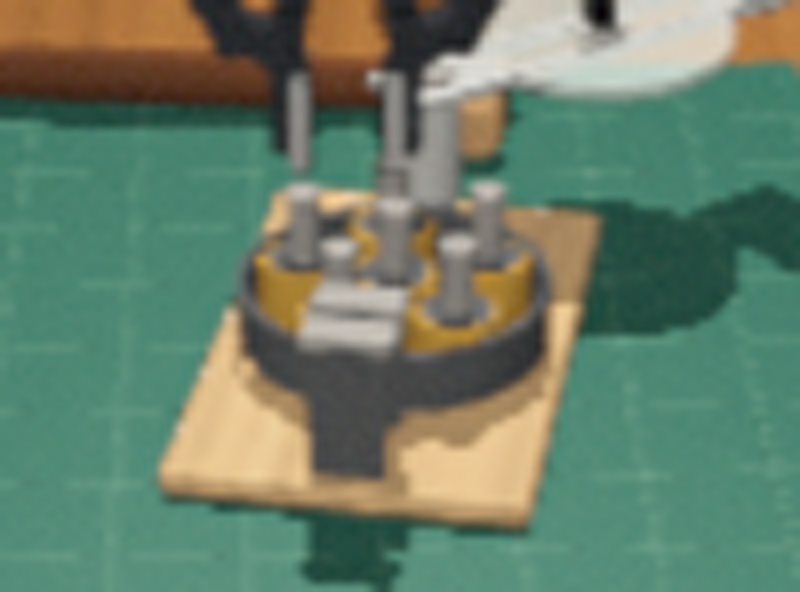

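View pics/p3.png

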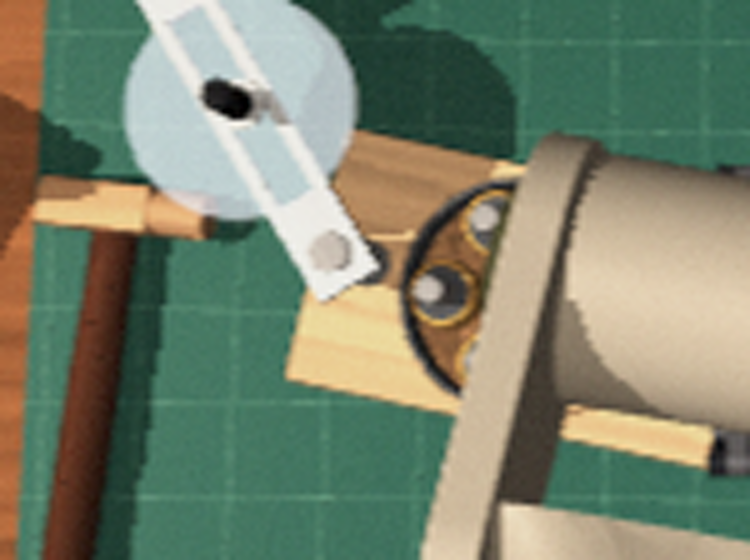

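```bash
python3 -c "
from h import *
k=onz('top',(149+97.5/5-.5,125+(225+.5)/5-.5),.117);print(k,np.degrees(np.arctan2(k[1]-.2571,k[0]-.5466)))
for w in env.tip_of('top','cover_knob')[:2]: print(w['conf'],onz('top',w['point'],.105))
for w in env.tip_of('side','cover_knob')[:2]: print(w['conf'],onz('side',w['point'],.105))"; python3 g.py .6207 .3055 .19 -146.8
```

```text
[0.61899052 0.30051253 0.117     ] 30.95107534291358
0.56 [0.6255546  0.30705344 0.105     ]
0.85 [0.62226385 0.2945402  0.105     ]
0.62 [ 0.60045304 -0.30512271  0.105     ]
row [264.8 114.5 -33.6] -2.15 yaw now 90.03 q6 now -8.8 q6 then -97.0 t 54.3 pos [0.5063 0.0406 0.1563] w 0.0239 F [-0.6 -0.6  0.2]
```

```bash
python3 g.py .622 .302 .19 -149
```

```text
row [261.3 115.8 -33.7] -2.111 yaw now 90.03 q6 now -8.8 q6 then -95.1 t 54.3 pos [0.5063 0.0406 0.1563] w 0.0239 F [-0.6 -0.6  0.2]
```

>>> move_arm(
  moves=[
    [10,5,-15,-0.14],
    [25,11,-30,-0.28],
    [40,18,-34,-0.42],
    [56,25,-34,-0.56],
    [74,33,-34,-0.7],
    [92,41,-34,-0.84],
    [110,49,-34,-0.98],
    [128,57,-34,-1.12],
    [146,65,-34,-1.26],
    [164,73,-34,-1.4],
    [182,81,-34,-1.54],
    [200,89,-34,-1.68],
    [218,97,-34,-1.82],
    [236,105,-34,-1.96],
    [252,112,-34,-2.08],
    [261,116,-34,-2.111],
    [261,116,-34,-2.111],
    [261,116,-34,-2.111],
  ],
  grip=0,
)

```text
time_s: 56.1
position: [0.622, 0.3011, 0.1901]
tool_rot: [[-0.858, -0.513, -0.0], [-0.513, 0.858, -0.0], [0.001, -0.0, -1.0]]
ft_force: [0.0, -0.6, 0.1]
grip_width: 0.0855
```

```bash
python3 g.py .622 .302 .091 -149;python3 -c "
from h import *
crop('side','q2',(160,350),100,75,8);crop('top','q3',(205,240),150,112,5)"
```

```text
row [-0.5  0.8 99.1] -0.002 yaw now -149.14 q6 now -104.8 q6 then -95.1 t 56.1 pos [0.622  0.3011 0.1901] w 0.0855 F [ 0.  -0.6  0.1]
```

View pics/q2.png

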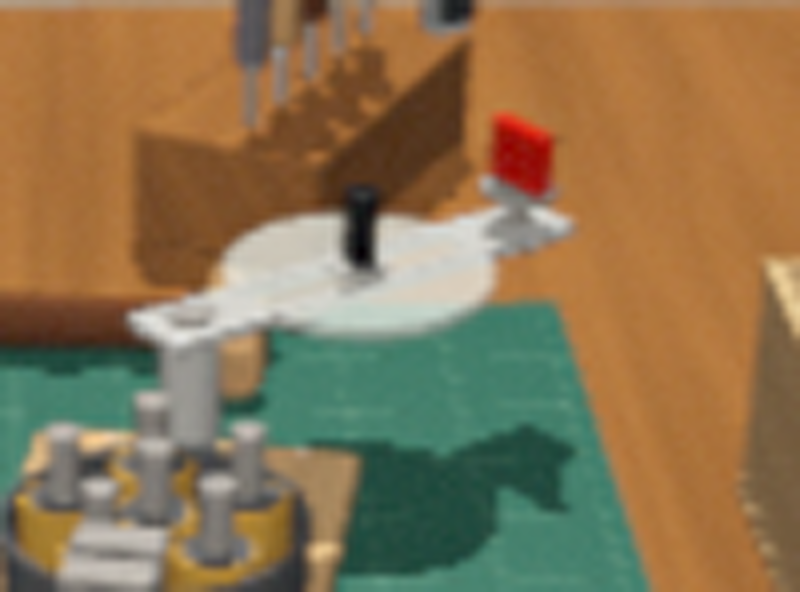

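View pics/q3.png

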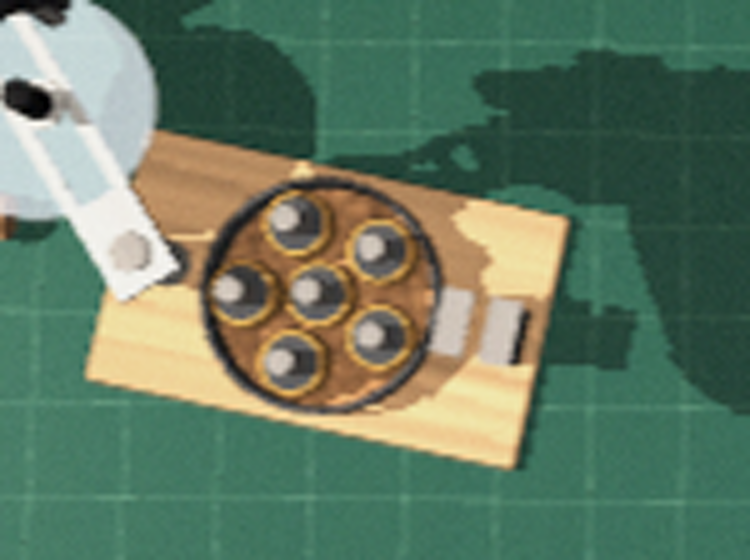

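>>> move_arm(
  moves=[
    [0,0,30,0],
    [0,0,60,0],
    [0,0,85,0],
    [-0.5,0.5,97,0],
    [-0.5,0.5,99,0],
    [-0.5,0.5,99,0],
  ],
)

```text
time_s: 56.8
position: [0.6231, 0.3016, 0.0923]
tool_rot: [[-0.858, -0.514, 0.001], [-0.514, 0.858, 0.0], [-0.001, -0.0, -1.0]]
ft_force: [0.8, 0.3, 0.0]
grip_width: 0.0857
```

>>> move_arm(
  moves=[
    [0,0,0,0],
    [0,0,0,0],
    [0,0,0,0],
    [0,0,0,0],
    [0,0,0,0],
    [0,0,0,0],
    [0,0,0,0],
  ],
  grip=1,
  grip_force=30,
)

```text
time_s: 57.5
position: [0.6227, 0.3018, 0.0917]
tool_rot: [[-0.858, -0.514, 0.001], [-0.514, 0.858, 0.0], [-0.001, 0.0, -1.0]]
ft_force: [-0.8, 0.4, 3.1]
grip_width: 0.0146
```

```bash
python3 arc.py -1.2 14
```

```text
r 0.0882795788243415 ang 30.457874443177744 yaw -149.0422276298634 q [  16.1   42.4   60.3    0.    77.3 -104.9]
[1, -8, 0, 0.09], [2, -15, 0, 0.17], [3, -22, 0, 0.26], [6, -30, 0, 0.34], [9, -36, 0, 0.43], [12, -43, 0, 0.51], [16, -50, 0, 0.6], [21, -56, 0, 0.69], [26, -61, 0, 0.77], [31, -66, 0, 0.86], [37, -71, 0, 0.94], [44, -75, 0, 1.03], [50, -79, 0, 1.11], [57, -82, 0, 1.2],
```

>>> move_arm(
  moves=[
    [0,-8,0,0.09],
    [1,-15,0,0.17],
    [3,-22,0,0.26],
    [6,-30,0,0.34],
    [9,-36,0,0.43],
    [12,-43,0,0.51],
    [16,-50,0,0.6],
    [21,-56,0,0.69],
    [26,-61,0,0.77],
    [31,-66,0,0.86],
    [37,-71,0,0.94],
    [44,-75,0,1.03],
    [50,-79,0,1.11],
    [57,-82,0,1.2],
    [57,-82,0,1.2],
  ],
)

```text
time_s: 59.0
position: [0.6144, 0.2023, 0.0917]
tool_rot: [[-0.789, 0.615, -0.003], [0.615, 0.789, 0.001], [0.003, -0.001, -1.0]]
ft_force: [-5.9, 3.4, 6.8]
grip_width: 0.015
```

```bash
python3 arc.py -1.12 14
```

```text
r 0.08721596115449678 ang -38.946278068321206 yaw 142.05542431553397 q [  7.7  38.2  69.1   0.1  72.8 -44.4]
[0, -7, 0, 0.08], [1, -14, 0, 0.16], [2, -21, 0, 0.24], [4, -28, 0, 0.32], [7, -34, 0, 0.4], [10, -40, 0, 0.48], [13, -47, 0, 0.56], [18, -52, 0, 0.64], [22, -58, 0, 0.72], [27, -63, 0, 0.8], [32, -67, 0, 0.88], [38, -71, 0, 0.96], [44, -75, 0, 1.04], [50, -78, 0, 1.12],
```

>>> move_arm(
  moves=[
    [0,-7,0,0.08],
    [1,-14,0,0.16],
    [2,-21,0,0.24],
    [4,-28,0,0.32],
    [7,-34,0,0.4],
    [10,-40,0,0.48],
    [13,-47,0,0.56],
    [18,-52,0,0.64],
    [22,-58,0,0.72],
    [27,-63,0,0.8],
    [32,-67,0,0.88],
    [38,-71,0,0.96],
    [43,-74,0,1.03],
    [47,-76.5,0,1.09],
    [47,-76.5,0,1.09],
  ],
)

```text
time_s: 60.5
position: [0.5315, 0.1706, 0.0917]
tool_rot: [[0.178, 0.984, -0.0], [0.984, -0.178, 0.0], [0.0, -0.0, -1.0]]
ft_force: [-2.0, 2.3, 4.9]
grip_width: 0.0146
```

```bash
python3 arc.py -0.01 1; python3 g.py .528 .171 .091 78.6
```

```text
r 0.087838026438839 ang -99.9307125335015 yaw 79.74242078038412 q [ 5.6 30.5 84.9  0.  64.6 15.9]
[0, -1, 0, 0.01], row [-0.2 -3.5  0.7] 0.02 yaw now 79.74 q6 now 15.9 q6 then 29.3 t 60.5 pos [0.5315 0.1706 0.0917] w 0.0146 F [-2.   2.3  4.9]
```

Push gently to the stop.

>>> move_arm(
  moves=[
    [0,-1.5,0,0.01],
    [0,-3,0,0.02],
    [0,-3.5,0,0.02],
    [0,-3.5,0,0.02],
  ],
)

```text
time_s: 60.9
position: [0.5291, 0.171, 0.0917]
tool_rot: [[0.198, 0.98, 0.002], [0.98, -0.198, 0.0], [0.0, 0.002, -1.0]]
ft_force: [0.5, 1.0, 5.5]
grip_width: 0.0148
```

>>> move_arm(
  moves=[
    [0,-1.5,0,0],
    [0,-2,0,0],
    [0,-2,0,0],
  ],
)

```text
time_s: 61.2
position: [0.5281, 0.1712, 0.0917]
tool_rot: [[0.198, 0.98, 0.004], [0.98, -0.198, 0.0], [0.001, 0.004, -1.0]]
ft_force: [6.0, 0.8, 3.8]
grip_width: 0.0144
```

>>> move_arm(
  moves=[
    [0,0,0,0],
    [0,0,0,0],
    [0,0,0,0],
    [0,0,0,0],
    [0,0,-25,0],
    [0,0,-55,0],
    [0,0,-80,0],
    [0,0,-80,0],
  ],
  grip=0,
)

```text
time_s: 62.0
position: [0.5277, 0.1716, 0.1745]
tool_rot: [[0.198, 0.98, 0.006], [0.98, -0.198, 0.001], [0.002, 0.006, -1.0]]
ft_force: [0.6, 0.0, 0.0]
grip_width: 0.0856
```

```bash
python3 g.py .5117 .0845 .17 168.6;python3 -c "
from h import *
crop('side','r2',(180,320),100,75,8);crop('top','r3',(205,240),100,75,8)"
```

```text
row [-88.5   1.5   4.3] -1.571 yaw now 78.61 q6 now 17.2 q6 then -69.2 t 62.0 pos [0.5277 0.1716 0.1745] w 0.0856 F [0.6 0.  0. ]
```

View pics/r2.png

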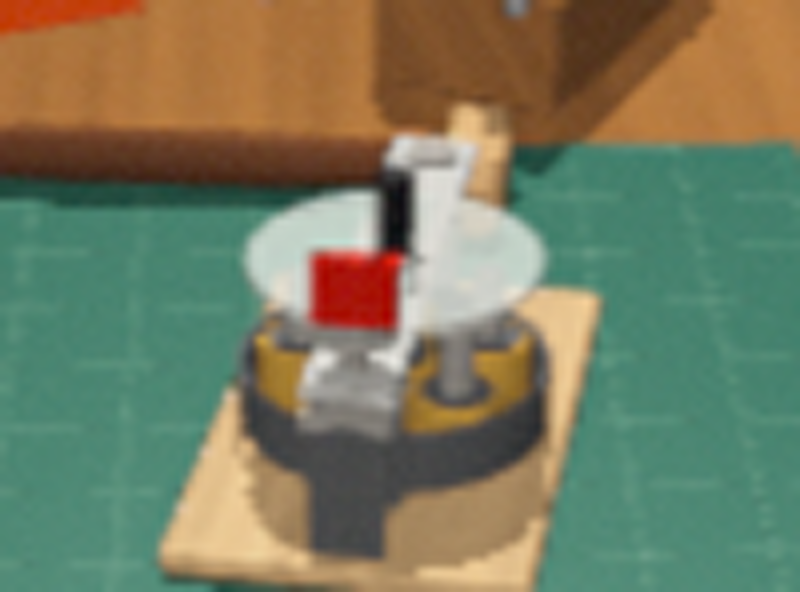

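View pics/r3.png

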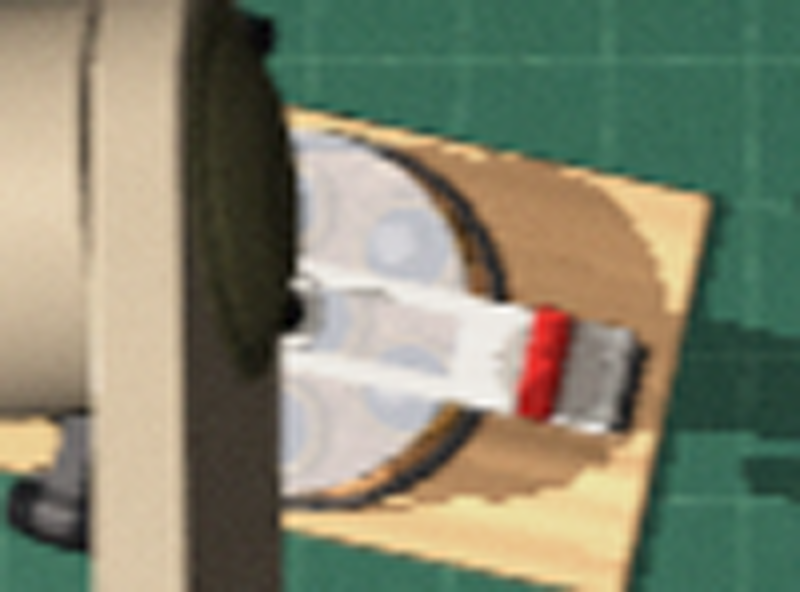

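```bash
python3 -c "
from h import *
print(onz('top',(205-37+362.5/8-.5,190+545.5/8-.5),.126))"
```

```text
[0.51204181 0.08386794 0.126     ]
```

>>> move_arm(
  moves=[
    [-8,0,0,-0.12],
    [-16,0,0,-0.24],
    [-24,0,0,-0.36],
    [-32,0,0,-0.48],
    [-40,0,0,-0.6],
    [-48,0,0,-0.72],
    [-56,0,0,-0.84],
    [-64,1,0,-0.96],
    [-72,1,0,-1.08],
    [-80,1,2,-1.2],
    [-88,1.5,4,-1.32],
    [-88.5,1.5,4,-1.44],
    [-88.5,1.5,4,-1.55],
    [-88.5,1.5,4,-1.571],
    [-88.5,1.5,4,-1.571],
    [-88.5,1.5,4,-1.571],
  ],
)

```text
time_s: 63.7
position: [0.5103, 0.0844, 0.1668]
tool_rot: [[-0.98, 0.2, -0.001], [0.2, 0.98, 0.0], [0.001, -0.0, -1.0]]
ft_force: [-0.1, -0.3, -0.2]
grip_width: 0.0853
```

```bash
python3 g.py .512 .0847 .1005 168.6
```

```text
row [-1.7  0.7 66.3] -0.002 yaw now 168.49 q6 now -82.2 q6 then -69.2 t 63.7 pos [0.5103 0.0844 0.1668] w 0.0853 F [-0.1 -0.3 -0.2]
```

>>> move_arm(
  moves=[
    [-1,0.5,25,0],
    [-1,0.5,45,0],
    [-1,0.5,60,0],
    [-1,0.5,66,0],
    [-1,0.5,66,0],
    [-1,0.5,66,0],
  ],
)

```text
time_s: 64.3
position: [0.5119, 0.0847, 0.1019]
tool_rot: [[-0.98, 0.198, 0.001], [0.198, 0.98, -0.0], [-0.001, 0.0, -1.0]]
ft_force: [1.0, 0.5, -0.6]
grip_width: 0.0853
```

>>> move_arm(
  moves=[
    [0,0,0,0],
    [0,0,0,0],
    [0,0,0,0],
    [0,0,0,0],
    [0,0,0,0],
    [0,0,0,0],
    [0,0,0,0],
  ],
  grip=1,
  grip_force=40,
)

```text
time_s: 65.0
position: [0.5117, 0.0851, 0.1015]
tool_rot: [[-0.98, 0.197, 0.001], [0.197, 0.98, 0.001], [-0.0, 0.001, -1.0]]
ft_force: [0.6, 4.0, 1.8]
grip_width: 0.0092
```

Gripped. Push in 13 mm.

>>> move_arm(
  moves=[
    [0,0,3,0],
    [0,0,6,0],
    [0,0,9,0],
    [0,0,12,0],
    [0,0,13,0],
    [0,0,13,0],
    [0,0,13,0],
  ],
)

```text
time_s: 65.7
position: [0.5121, 0.085, 0.0889]
tool_rot: [[-0.98, 0.197, 0.002], [0.197, 0.98, 0.001], [-0.002, 0.001, -1.0]]
ft_force: [-0.6, 6.1, 8.1]
grip_width: 0.0089
```

>>> move_arm(
  moves=[
    [0,0,0.5,0.05],
    [0,0,0.5,0.16],
    [0,0,0.5,0.27],
    [0,0,0.5,0.38],
    [0,0,0.5,0.49],
    [0,0,0.5,0.6],
    [0,0,0.5,0.71],
    [0,0,0.5,0.82],
    [0,0,0.5,0.93],
    [0,0,0.5,1.04],
    [0,0,0.5,1.15],
    [0,0,0.5,1.26],
    [0,0,0.5,1.36],
    [0,0,0.5,1.44],
    [0,0,0.5,1.5],
    [0,0,0.5,1.53],
    [0,0,0.5,1.53],
    [0,0,0.5,1.53],
  ],
)

```text
time_s: 67.5
position: [0.5116, 0.0844, 0.0884]
tool_rot: [[0.156, 0.988, 0.0], [0.988, -0.156, -0.001], [-0.001, 0.001, -1.0]]
ft_force: [-2.1, 1.8, 9.0]
grip_width: 0.0092
```

>>> move_arm(
  moves=[
    [0,0,-1,0],
    [0,0,-2,0],
    [0,0,-3,0],
    [0,0,-4,0],
    [0,0,-4,0],
  ],
)

```text
time_s: 68.0
position: [0.5113, 0.0845, 0.0922]
tool_rot: [[0.156, 0.988, -0.0], [0.988, -0.156, -0.001], [-0.001, -0.0, -1.0]]
ft_force: [-1.3, 1.3, 6.2]
grip_width: 0.0095
```

>>> move_arm(
  moves=[
    [0,0,0,0],
    [0,0,0,0],
    [0,0,0,0],
    [0,0,0,0],
    [0,0,-15,0],
    [0,0,-40,0],
    [0,0,-75,0],
    [0,0,-110,0],
    [0,0,-130,0],
    [0,0,-130,0],
  ],
  grip=0,
)

```text
time_s: 69.0
position: [0.5125, 0.0846, 0.2245]
tool_rot: [[0.157, 0.988, 0.006], [0.988, -0.157, -0.0], [0.0, 0.006, -1.0]]
ft_force: [0.6, 0.4, -0.1]
grip_width: 0.0854
```

```bash
python3 g.py .512 .0847 .1005 168.6;python3 -c "
from h import *
snap('s');crop('side','s2',(180,320),100,75,8);crop('top','s3',(205,240),100,75,8)"
```

```text
row [  0.   -1.2 124. ] -1.53 yaw now 80.95 q6 now 5.4 q6 then -69.2 t 69.0 pos [0.5125 0.0846 0.2245] w 0.0854 F [ 0.6  0.4 -0.1]
```

View pics/s2.png

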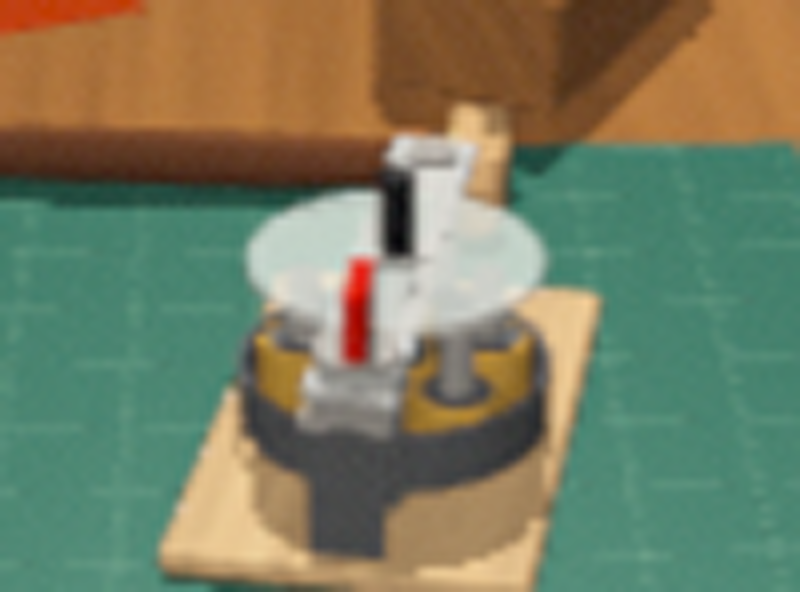

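View pics/s3.png

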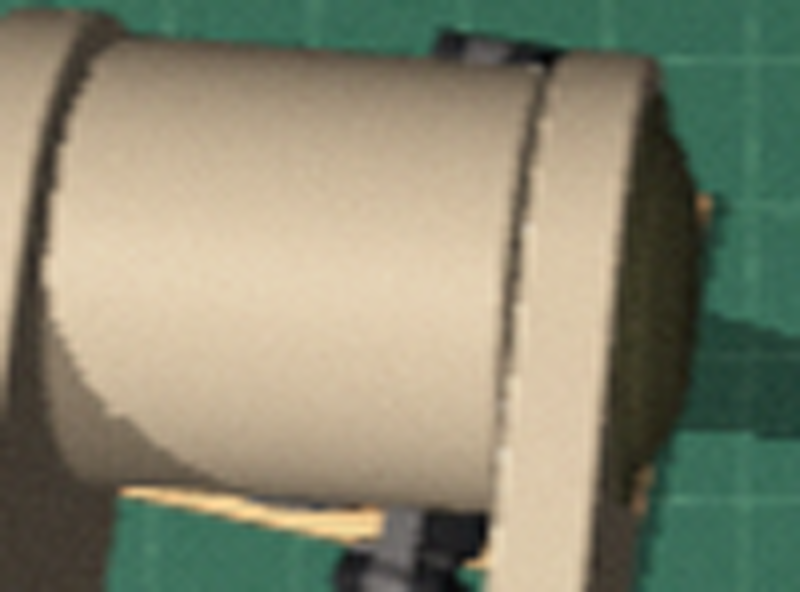

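>>> move_arm(
  moves=[
    [-30,0,-10,0],
    [-70,-10,-20,0],
    [-110,-20,-20,0],
    [-150,-30,-20,0],
    [-190,-40,-20,0],
    [-220,-50,-20,0],
    [-220,-50,-20,0],
    [-220,-50,-20,0],
  ],
)

```text
time_s: 70.0
position: [0.4272, -0.1249, 0.2411]
tool_rot: [[0.159, 0.987, -0.001], [0.987, -0.159, 0.001], [0.001, -0.002, -1.0]]
ft_force: [-0.4, 1.0, 0.1]
grip_width: 0.0852
```

```bash
python3 -c "
from h import *
snap('t');crop('top','t3',(207,231),100,75,8);print(env.observe()['time_s'])"
```

```text
70.15
```

View pics/t3.png

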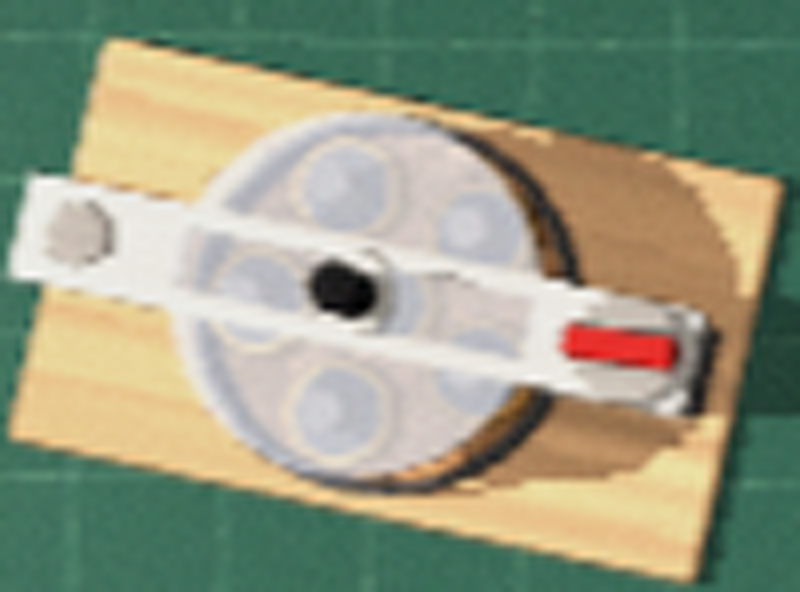

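View pics/sidet.png

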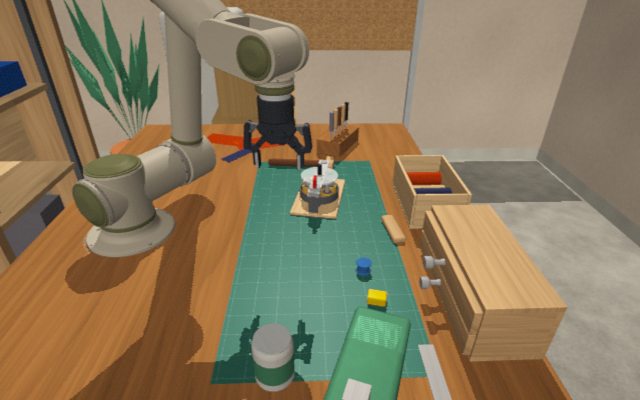

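```bash
python3 -c "
from rig import env
print(env.close_job())"
```

```text
the job is handed in; nothing more can be done
None
```

The job is handed in, at about 70 s on the robot's clock; closing it reports no verdict.

- **What I did:** I freed the stud and swung the cover to about 2.3 rad. Six dies were on the bench, and I stood all of them in the drum, one in the middle and five round it. I then swung the cover back to its stop, pushed the stud in and turned it clockwise to its end at about 1.5 rad.
- **Last checks:**
  - **Cover:** in the final top picture the cover bar and knob lie where they did at the start, so it is closed.
  - **Stud:** the wing is at its starting height and nearly at its starting angle in the pictures, so it reads as locked.
  - **Dies and bench:** six upright dies show through the clear cover and none are left on the mat. The spool, wax, tin, slicker and mallet look undisturbed in the final pictures. I last saw the jar, in place, in a picture taken before the last die was picked.
- **Failed or disagreeing:** none that affected the job. The networks gave a few false reports, such as the pivot read as a die, and I discarded these against the pictures. I saw no knocked die and no grip slip. The joint values themselves could not be read directly, only judged from the pictures and the arm's poses and forces.

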